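# Gauge the inside depth of a clamped leg-prosthesis tube and hold the gauge up for reading

### The job

Measure how deep the tube in the tilting vice is: take the depth-gauge rod by its handle out of the wooden rest and slide it foot first down the sloping tube, in line with it, until the foot gently touches bottom, so that the tube's mouth stops the sliding collar and the collar marks the depth on the rod. Then draw the rod right out and finish while holding it still and level in the gripper for reading, clear of the vice and 15 cm or more above the bench; it is not put down or let go at the end. Do not force the gauge, and leave the other things on the bench where they are.

Things in the scene. Friction and masses are not known exactly. Their poses are not given: they have to be found in the camera images.
- gauge: depth-gauge rod, 230 mm long, 0.13 to 0.21 kg. Origin at the middle of the handle, x along the rod to the tip, z up as it lies. Handle: aluminium bar 90 mm long (x -45 to +45), 18 mm wide in y (the grasp), 22 mm high in z; then a 10 mm steel rod with dark scale rings every 5 mm and a foot at its end. Balance point about x = +55. It starts level, axis 55 mm above the bench.
- gauge_tip (a point): middle of the foot's flat end face, 185 mm from the gauge's origin along its x; the foot is 20 mm in diameter, 9 mm thick, with a chamfered edge
- collar (a joint): sliding collar on the rod, stays where pushed (2 N of friction): dark steel flange, 44 mm diameter, 5 mm thick, facing the tip, and a 22 mm hub 9 mm long behind it. Joint in m: 0 = flange face 20 mm from the tip; grows as it is pushed towards the handle, to 0.105. Reading (tip to flange face) = 0.020 + joint. Starts at 0 to 0.030
- collar_face (a point): centre of the collar's flange face that looks to the tip; on the rod's axis; axes as the gauge's
- tube_mouth (a point): centre of the open upper end of the aluminium tube (outside 34 mm, straight bore 28 mm, so the foot has 4 mm of room all round), 150 to 167 mm above the bench. Its x axis is the tube's axis pointing out of the mouth, 30 to 42 degrees above level, heading away from the robot within 20 degrees of straight ahead; y is level
- tube_seat (a point): centre of the flat, rigid bottom inside the same tube, on its axis, 70 to 96 mm below the mouth along the axis (differs from run to run); axes as the mouth's
- vice: grey tilting tube vice, bolted down. Origin on the bench about 20 mm beyond the tube's mouth, x in the tube's heading; base 130 x 130 mm centred at x = -100; cheeks to 128 mm height. Its head clamps the tube with jaws and a screw standing up to 90 mm off the tube's axis; the upper 65 mm of the tube is clear of them. Does not give when pushed
- rest: wooden rest fixed to the bench, holding the gauge. Origin on the bench, 80 mm from below the gauge's origin towards the tip, same x. Base 175 x 56 mm, 12 mm high (x -140 to +35); uprights 14 mm thick, 40 mm wide: at x = -116 under the handle's rear, side lips to 50 mm height; at x = +5 a notch for the rod, open-topped, to 57 mm. Handle free at both sides elsewhere
- screwdriver_grip (a point): handle of a loose screwdriver lying at the left side of the work: leave it
- marker_center (a point): middle of a loose black marker pen, 130 mm long, 13 mm thick, lying beyond the work: leave it
- offcut: loose aluminium tube offcut, 34 mm in diameter, 55 mm high, standing at the right side: leave it; origin under its centre
- adapter: loose metal tube adapter, 48 mm in diameter, 38 mm high, standing at the right side: leave it; origin under its centre
There are look-alikes about, which are no part of the job. There is more than one size of the gauge; the job needs the larger.

How it is judged (in metres and radians):
On the way, in this order (a step that is already met when the one before it is completed fails the run):
1. the gauge's foot stands on the bottom of the tube (within 3 mm) with the collar's flange against the tube's mouth (within 3.5 mm) (x of gauge_tip in the frame of tube_seat below 0.003 m and distance between gauge_tip and tube_seat below 0.01 m and x of collar_face in the frame of tube_mouth below 0.0035 m and angle between the x axis of gauge and the x axis of tube_mouth, either way round below 0.1 rad), for 0.2 s.
2. the rod is drawn right out of the tube (x of gauge_tip in the frame of tube_mouth above 0.01 m), for 0.1 s.
At the end, for the whole second after the job is handed in: gripper holds the gauge still (under 20 mm/s), level within 7 degrees, handle and tip over 140 mm above the bench, tip out of the tube and over 30 mm from its mouth, touching neither vice nor rest; 0.020 m + collar joint equals the tube depth (mouth to seat) within 3 mm (angle between gauge's own x axis and vertical between 1.45 and 1.69 rad and height (world z) of each of gauge, gauge_tip above 0.14 m and distance between gauge_tip and tube_mouth above 0.03 m and contact force between the fingers and gauge above 2 N and contact force between gauge and vice below 0.2 N and contact force between gauge and rest below 0.2 N and linear speed of gauge below 0.02 m/s and angular speed of gauge below 0.1 rad/s and ((x of tube_seat in the frame of tube_mouth between -0.0723 and -0.0697 m and value of joint collar between 0.047 and 0.055 m) or (x of tube_seat in the frame of tube_mouth between -0.0743 and -0.0717 m and value of joint collar between 0.049 and 0.057 m) or (x of tube_seat in the frame of tube_mouth between -0.0763 and -0.0737 m and value of joint collar between 0.051 and 0.059 m) or (x of tube_seat in the frame of tube_mouth between -0.0783 and -0.0757 m and value of joint collar between 0.053 and 0.061 m) or (x of tube_seat in the frame of tube_mouth between -0.0803 and -0.0777 m and value of joint collar between 0.055 and 0.063 m) or (x of tube_seat in the frame of tube_mouth between -0.0823 and -0.0797 m and value of joint collar between 0.057 and 0.065 m) or (x of tube_seat in the frame of tube_mouth between -0.0843 and -0.0817 m and value of joint collar between 0.059 and 0.067 m) or (x of tube_seat in the frame of tube_mouth between -0.0863 and -0.0837 m and value of joint collar between 0.061 and 0.069 m) or (x of tube_seat in the frame of tube_mouth between -0.0883 and -0.0857 m and value of joint collar between 0.063 and 0.071 m) or (x of tube_seat in the frame of tube_mouth between -0.0903 and -0.0877 m and value of joint collar between 0.065 and 0.073 m) or (x of tube_seat in the frame of tube_mouth between -0.0923 and -0.0897 m and value of joint collar between 0.067 and 0.075 m) or (x of tube_seat in the frame of tube_mouth between -0.0943 and -0.0917 m and value of joint collar between 0.069 and 0.077 m) or (x of tube_seat in the frame of tube_mouth between -0.0963 and -0.0937 m and value of joint collar between 0.071 and 0.079 m))); the arm keeps its last pose, push and grip.
It fails at once if the gauge is forced against the vice or tube (over 40 N) (contact force between gauge and vice above 40 N).
It fails at once if the screwdriver is moved by more than 30 mm (distance of screwdriver_grip from where it was at the start of the episode above 0.03 m).
It fails at once if the marker is moved by more than 30 mm (distance of marker_center from where it was at the start of the episode above 0.03 m).
It fails at once if the offcut is moved by more than 30 mm (distance of offcut from where it was at the start of the episode above 0.03 m).
It fails at once if the adapter is moved by more than 30 mm (distance of adapter from where it was at the start of the episode above 0.03 m).
It also fails if it takes over 53 s, if anything falls off the work surface, if the arm or the gripper's body presses on something with over 40 N, if the wrist force passes 120 N, or if a joint passes its speed limit or range.

### The arm

A 6-joint arm with a two-finger parallel gripper is mounted at the origin on the work surface. World frame = base frame: x ahead of the robot, y to its left, z up, the work surface at z = 0. Lengths are in m, angles in degrees, forces in N, time in s.
With the tool pointing down it reaches from about 0.4 to 0.825 m from the base axis. Payload 7 kg.
Tool frame: the origin (TCP) lies midway between the tips of the shut fingers; the grasp point (between the pads) lies 19 mm behind it; z points along the fingers, y is the direction in which the jaws open and shut (so a half turn about z gives the same grasp; the last joint's range is limited). The gripper opens to 88 mm and grips with 3 to 60 N. Pads are 19 mm wide; open, the fingers measure 130 mm over their backs; the gripper's body (78 mm by 193 mm) begins 47 mm behind the grasp point.
Start: joints at [-58.092, 20.546, 0.682, 0, -70.136, -16.507], TCP at [0.179, -0.651, 0.227] pointing down, gripper open.
Joint ranges: [-176.03, 176.03], [-82.01, 121.73], [-58.28, 71.71], [-173.87, 95.51], [-174.79, -0.11], [-173.66, 173.66]. Speed limits (degrees/s): [136.94, 136.94, 172.46, 180, 180, 180].

### API

Orientations are given as [roll, pitch, yaw] about the fixed x, y, z axes, in that order (R = Rz(yaw) Ry(pitch) Rx(roll)).
In Python, from plant import sensors, cams, job gives the robot as it stands.
- The arm moves only by the tool move_arm, never from a script. Its argument "commands" is a list of rows, each a list of 7 numbers: the finger opening in cm, from 0 to 8.76, then the shift along the tool's x, y, z in cm, then the turn, a rotation vector about the tool's x, y, z in rad. In form: [[hand, x, y, z, wx, wy, wz], ...]. A call has exactly 8 rows; each row is the pose to reach, as a shift and turn from the pose commanded when the call began, along the tool's axes at that moment; what a row does not reach only later rows make up. A row lasts 1/8 s, in which the tool goes at most 62.5 mm and 10.7 degrees, less where a joint would pass 70% of its speed; a pose out of reach is approached as far as the arm can. A call with a gripper value outside its range is refused whole. The fingers move at their own pace and stop on an object; the grip force is fixed at half the most. Time passes only in rows, so rows that repeat a pose let the fingers close, or fill a call up. It gives the time, the measured TCP pose, the force and the opening at its end, in the units of the state.
- sensors.get_obs(): the state, without advancing time (a new reading comes with each control period).
- cams.snapshot(name): name is "side" or "top"; returns a dict with "frame" (480x640x3 uint8, red, green, blue), "camera_matrix" (3x3 intrinsics, pixels), "R" (3x3) and "t" (3): a world point X has camera coordinates R X + t. Camera axes: x right, y down, z forward; pixel columns grow to the right and rows downward; lengths in m; the calibration is good to about 2 mm. A picture is of the moment at which its call begins. There is no depth.
- job.close_job(): hands the job in, once; it reports no verdict.
The state is a dict: "clock": time; "joint_pos": joint angles; "qvel": joint speeds; "tau": joint torques, N m; "tool_pos": TCP position; "orientation": TCP orientation; "force": force on the tool from outside, world axes, zero at the start; "moment": the same for the moment, N m; "opening": finger opening in m.
Only numpy, scipy, OpenCV 4.12 (cv2) and the standard library are available. Lean on these libraries where they do the work, as an engineer would, in place of code of your own. Each camera call takes 0.05 s, during which the arm holds its last target.

## Working session

There is one attempt and no reset: what is moved stays moved. The work goes in short steps, Python scripts to look and compute and a tool call to move; the robot and the scene stay as the last step left them, time stands still between calls to the robot, and variables do not carry over. Pictures are saved under pics/ and viewed, and the job is handed in when it is done.

Besides the shell and the picture viewer there is one more tool, called after "Request:" as name(argument=value, ...), one argument or row to a line, values as JSON. move_arm: Moves the arm, as the interface text tells. Its arguments: {"type":"object","properties":{"commands":{"type":"array"}},"required":["commands"]}

```bash
ls; mkdir -p pics; python3 - <<'E'
from plant import sensors, cams, job
import cv2,numpy as np,pickle
print(sensors.get_obs())
for n in ("side","top"):
    s=cams.snapshot(n); pickle.dump(s,open(f"{n}0.pkl","wb"))
    cv2.imwrite(f"pics/{n}0.png",s["frame"][:,:,::-1])
    print(n,s["camera_matrix"],s["R"],s["t"],-s["R"].T@s["t"])
E
```

```text
pics
{'clock': 0.0, 'joint_pos': array([-5.80913744e+01,  2.05923963e+01,  6.34007798e-01, -2.04987895e-02,
       -7.01369450e+01, -1.65063698e+01]), 'qvel': array([-0.0070234 , -0.02553299,  0.07737213,  0.00025176,  0.11216171,
        0.01008107]), 'tau': array([-5.86418191e-04, -5.82717741e+01,  2.93056029e+01,  6.99729234e+00,
        6.87827225e-03, -1.08739914e-04]), 'tool_pos': array([ 0.17911278, -0.65028799,  0.22561244]), 'orientation': array([ 1.79903120e+02, -8.61308036e-03, -1.64604718e+02]), 'force': array([ 0.94534646,  0.18505386, -0.65559682]), 'moment': array([-0.03770542,  0.00922332, -0.00619884]), 'opening': 0.08745761534157756}
side [[438.38328282   0.         320.74890233]
 [  0.         438.38328282 245.01181693]
 [  0.           0.           1.        ]] [[ 0.997497   -0.07037797 -0.006832  ]
 [-0.05627757 -0.73170269 -0.6792967 ]
 [ 0.04280853  0.67798091 -0.73383194]] [-0.57231514  0.09993343  1.0247392 ] [ 0.53263907 -0.66191043  0.81596075]
top [[486.82292491   0.         317.56463393]
 [  0.         486.82292491 237.66060135]
 [  0.           0.           1.        ]] [[ 0.02445914 -0.99969777 -0.00247338]
 [-0.99638938 -0.02417684 -0.08138603]
 [ 0.08130163  0.00445509 -0.99667959]] [-0.02907868  0.60941577  0.98194923] [ 0.52809257 -0.01871081  1.02821475]
```

View pics/side0.png

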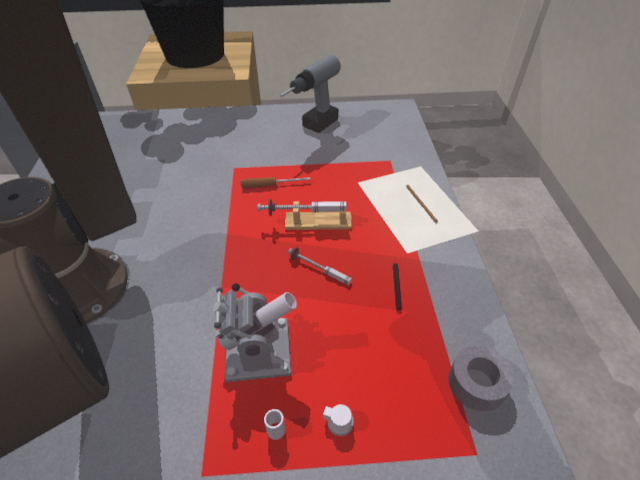

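View pics/top0.png

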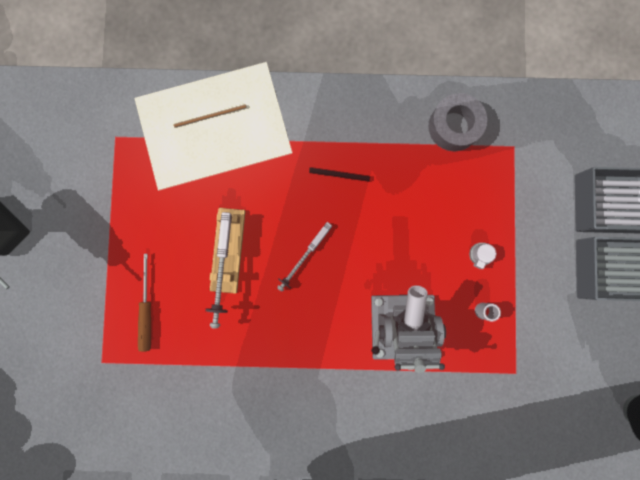

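```bash
python3 - <<'E'
import cv2,pickle
a=pickle.load(open("top0.pkl","rb"))["frame"][:,:,::-1]
b=pickle.load(open("side0.pkl","rb"))["frame"][:,:,::-1]
def crop(im,x,y,w,h,s,n):
    cv2.imwrite(n,cv2.resize(im[y:y+h,x:x+w],None,fx=s,fy=s,interpolation=cv2.INTER_CUBIC))
crop(a,190,200,160,140,5,"pics/c1.png")
crop(b,245,190,120,90,6,"pics/c2.png")
crop(a,360,270,160,110,5,"pics/c3.png")
crop(b,200,270,120,120,5,"pics/c4.png")
E
```

```text
(no output)
```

View pics/c1.png

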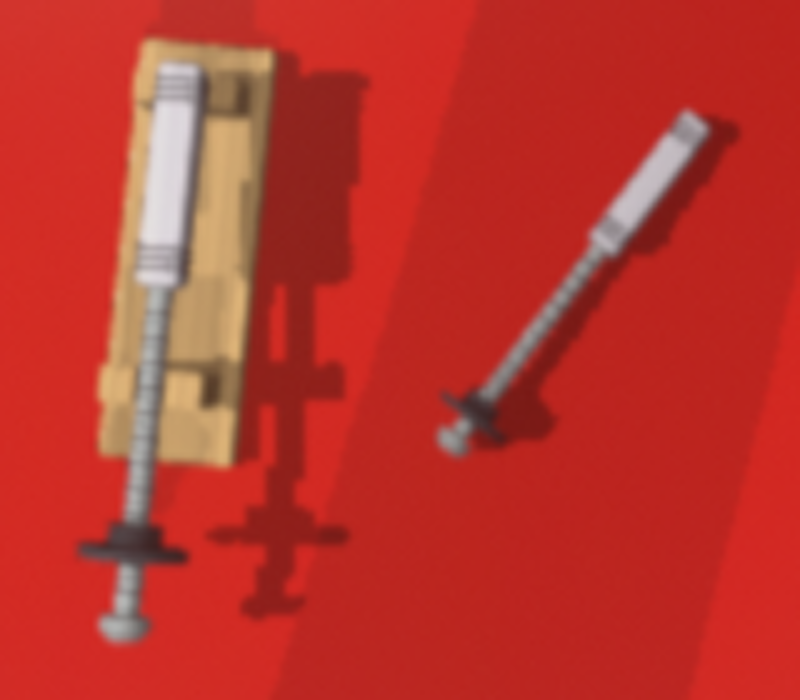

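View pics/c2.png

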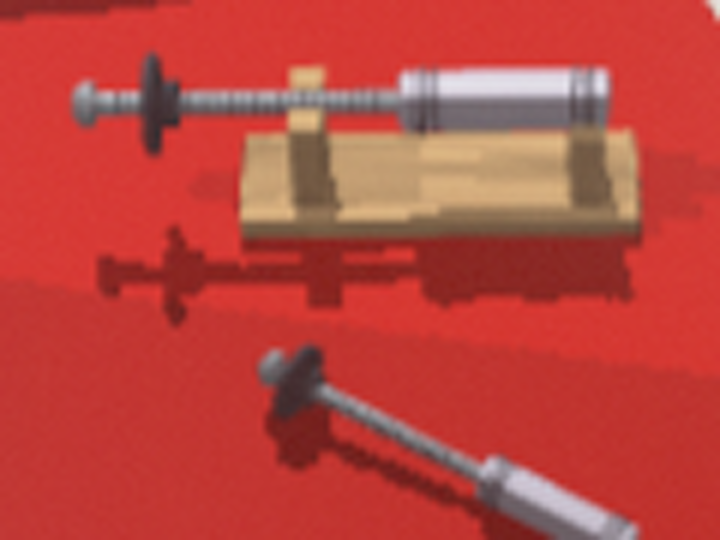

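View pics/c3.png

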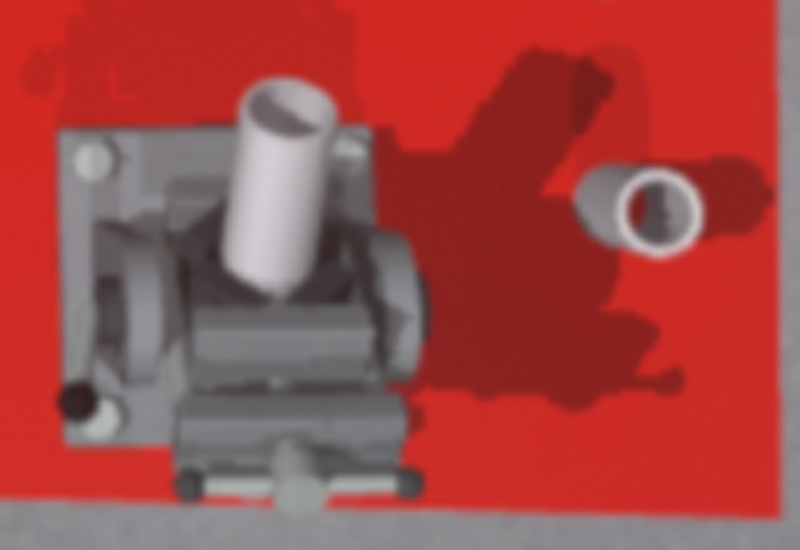

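View pics/c4.png

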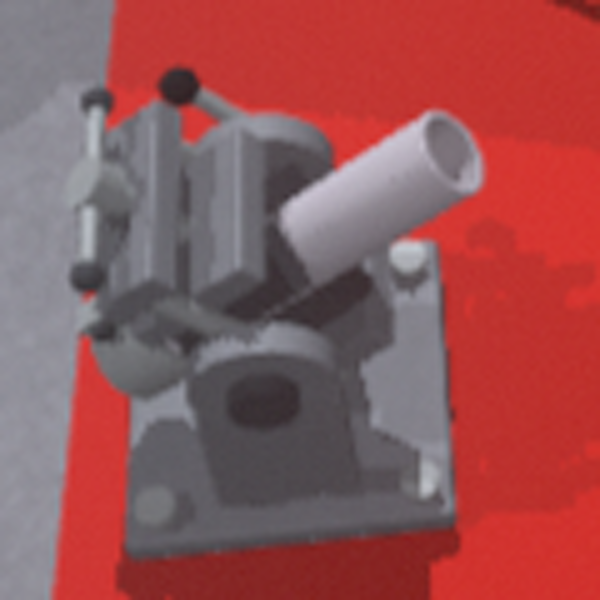

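The rest holds the larger gauge. In the top view its handle is at about (225,235) and its foot at about (215,325). The loose one at (305,255) has a shorter handle and rod and is the look-alike. The tube mouth is at about (418,292) in the top view and (291,300) in the side view. Next I measure these.

```bash
cat > h.py <<'E'
import cv2,pickle,numpy as np
def ray(s,uv):
    K=s["camera_matrix"];d=np.linalg.inv(K)@np.array([uv[0],uv[1],1.]);d=s["R"].T@d
    return -s["R"].T@s["t"],d/np.linalg.norm(d)
def plane(s,uv,z):
    o,d=ray(s,uv);return o+d*(z-o[2])/d[2]
def tri(s1,u1,s2,u2):
    o1,d1=ray(s1,u1);o2,d2=ray(s2,u2)
    A=np.stack([d1,-d2],1);t=np.linalg.lstsq(A,o2-o1,rcond=None)[0]
    p,q=o1+t[0]*d1,o2+t[1]*d2
    return (p+q)/2,np.linalg.norm(p-q)
def proj(s,X):
    c=s["R"]@X+s["t"];p=s["camera_matrix"]@c;return p[:2]/p[2]
E
python3 - <<'E'
from h import *
T=pickle.load(open("top0.pkl","rb"));S=pickle.load(open("side0.pkl","rb"))
for n,s,(x,y,w,h) in (("t",T,(400,280,40,65)),("s",S,(250,285,55,55))):
    f=s["frame"];g=cv2.cvtColor(f,cv2.COLOR_RGB2HSV)
    m=((g[:,:,2]>165)&(g[:,:,1]<45)).astype(np.uint8)*255
    c=m[y:y+h,x:x+w]
    for r in range(h): print(y+r,''.join('#' if v else '.' for v in c[r]))
f=T["frame"];g=cv2.cvtColor(f,cv2.COLOR_RGB2HSV)
for (x,y,w,h) in [(205,205,45,128)]:
    for r in range(h):
        print(y+r,''.join('#' if (v[2]>150 and v[1]<45) else ('+' if v[1]<70 else ('d' if v[2]<80 else '.')) for v in g[y+r,x:x+w]))
E
```

```text
280 ........................................
281 ........................................
282 ........................................
283 ........................................
284 ........................................
285 ........................................
286 ...............###......................
287 ................######..................
288 .................#######................
289 .................########...............
290 ..................########..............
291 ...................#######..............
292 ....................#####...............
293 .....................####...............
294 .........#..............................
295 .........##.............................
296 .........#####..........................
297 .........#######........................
298 .........##############.................
299 .........##############.................
300 ........###############........#........
301 ........###############.................
302 ........##############..................
303 ........##############..................
304 ........########
[... 10824 characters left out ...]

319 ........+##++................................
320 ........###++................................
321 ........###+.................................
322 ........##++.................................
323 ......+#+++++................................
324 .....+####++++...............................
325 .....+#####+++...............................
326 ......####++++...............................
327 .......+##++.................................
328 .............................................
329 .............................................
330 .............................................
331 .............................................
332 .............................................
```

```bash
python3 - <<'E'
from h import *
T=pickle.load(open("top0.pkl","rb"));S=pickle.load(open("side0.pkl","rb"))
def crop(s,x,y,w,h,k,n):
    im=cv2.resize(s["frame"][y:y+h,x:x+w,::-1],None,fx=k,fy=k,interpolation=cv2.INTER_CUBIC)
    for i in range(0,w,5): cv2.putText(im,str(x+i),(int((i+.5)*k)-10,10),0,.35,(0,255,255),1); cv2.line(im,(int((i+.5)*k),12),(int((i+.5)*k),18),(0,255,255),1)
    for i in range(0,h,5): cv2.putText(im,str(y+i),(0,int((i+.5)*k)+4),0,.35,(0,255,255),1)
    cv2.imwrite(n,im)
crop(T,400,278,40,30,18,"pics/m1.png")
crop(S,270,282,40,36,16,"pics/m2.png")
E
```

```text
(no output)
```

View pics/m1.png

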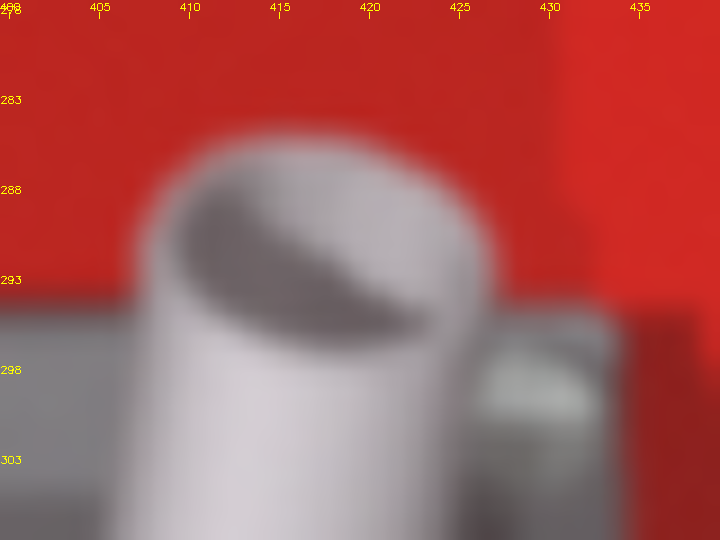

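View pics/m2.png

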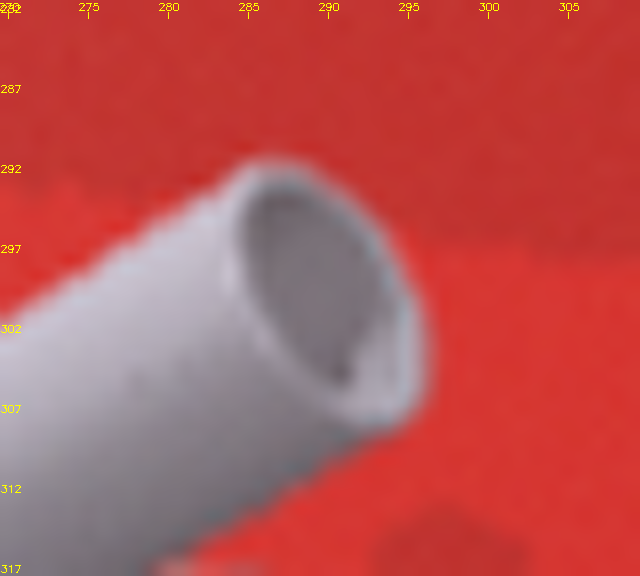

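```bash
python3 - <<'E'
from h import *
T=pickle.load(open("top0.pkl","rb"));S=pickle.load(open("side0.pkl","rb"))
def half(p,i0,i1):  # subpixel of strongest G step between i0..i1
    d=np.abs(np.diff(p[i0:i1+1].astype(float)));k=int(np.argmax(d));a=max(k-1,0);w=d[a:k+2]
    return i0+a+.5+(w*np.arange(len(w))).sum()/w.sum()
def linefit(P):
    vx,vy,x0,y0=cv2.fitLine(np.array(P,np.float32),cv2.DIST_HUBER,0,.01,.01).ravel()
    r=np.abs((np.array(P)-[x0,y0])@[-vy,vx]);print("line",vx,vy,x0,y0,"res",r.max().round(2));return np.array([x0-40*vx,y0-40*vy]),np.array([x0+40*vx,y0+40*vy])
G=T["frame"][:,:,1];L=[];R=[]
Rr=T["frame"]
for r in range(294,320):
    L.append((half(G[r],402,411),r))
    R.append((half(G[r],420,429),r))
print(np.round([p[0] for p in L],1));print(np.round([p[0] for p in R],1))
G=S["frame"][:,:,1];U=[];D=[]
for c in range(264,284): U.append((c,half(G[:,c],288+ (283-c)//2,297+(283-c)//2+3)))
for c in range(277,291): D.append((c,half(G[:,c],305,321)))
print(np.round([p[1] for p in U],1));print(np.round([p[1] for p in D],1))
def pl(s,l):
    n=np.cross(ray(s,l[0])[1],ray(s,l[1])[1]);return n/np.linalg.norm(n)
def bis(s,a,b):
    n1,n2=pl(s,a),pl(s,b)
    if n1@n2<0:n2=-n2
    n=n1+n2;return n/np.linalg.norm(n), np.degrees(np.arccos(n1@n2))
nt,at=bis(T,linefit(L),linefit(R)); ns,as_=bis(S,linefit(U),linefit(D))
a=np.cross(nt,ns);a/=np.linalg.norm(a);a*=np.sign(a[0])
print("axis",a,"elev",np.degrees(np.arcsin(a[2])),"head",np.degrees(np.arctan2(a[1],a[0])),at,as_)
ct=-T["R"].T@T["t"];cs=-S["R"].T@S["t"]
p,_,_,_=np.linalg.lstsq(np.array([nt,ns,a]),np.array([nt@ct,ns@cs,0]),rcond=None)
m,e=tri(T,(417.1,291.6),S,(290.1,299.8));print("mouth tri",m,e)
q=p+a*((m-p)@a);print("proj on axis",q, proj(T,q),proj(S,q))
# tangent-distances => radius check
for n,c in((nt,ct),(ns,cs)): print(n@(m-c))
E
```

```text
[407.3 407.5 407.6 407.7 407.6 407.5 407.5 406.8 406.8 406.8 406.7 406.5
 405.8 405.7 405.7 405.6 405.5 405.3 404.8 404.6 404.5 404.5 404.5 404.4
 404.3 403.8]
[426.7 426.3 425.5 424.6 426.8 426.6 426.5 423.5 423.5 423.5 424.3 424.4
 424.4 424.4 424.4 424.3 424.2 423.5 423.5 423.5 423.5 423.5 423.4 423.3
 422.6 422.6]
[305.5 304.6 303.8 303.5 302.6 301.9 301.5 300.7 300.  299.6 298.9 298.5
 297.6 296.9 296.5 295.6 294.9 294.5 293.9 293.5]
[306.  318.5 317.8 317.8 317.6 317.7 317.7 317.7 317.5 317.7 312.4 312.2
 311.4 310.5]
line 0.16557416 -0.98619735 406.2577 304.9 res 0.75
line 0.1428791 -0.98974013 424.3792 306.78043 res 1.72
line 0.8482233 -0.52963877 272.5 299.8064 res 0.31
line 0.81147593 -0.5843858 283.85495 315.27252 res 11.56
axis [0.73599797 0.02982825 0.6763263 ] elev 42.55723016926596 head 2.3207919242294555 2.3000729200088723 4.218284255949507
mouth tri [ 0.50656204 -0.19230255  0.16627776] 0.0017780832369551506
proj on axis [ 0.50563895 -0.19252755  0.16729222] [417.34869833 292.65708871] [290.05172823 299.57363034]
-0.0005533414031435523
0.0008385606070762724
```

```bash
python3 - <<'E'
from h import *
T=pickle.load(open("top0.pkl","rb"));S=pickle.load(open("side0.pkl","rb"))
def half(p,i0,i1,sg):
    d=np.clip(sg*np.diff(p[i0:i1+1].astype(float)),0,None);k=int(np.argmax(d));a=max(k-1,0);w=d[a:k+2]
    return i0+a+.5+(w*np.arange(len(w))).sum()/w.sum()
def linefit(P):
    vx,vy,x0,y0=cv2.fitLine(np.array(P,np.float32),cv2.DIST_HUBER,0,.01,.01).ravel()
    r=np.abs((np.array(P)-[x0,y0])@[-vy,vx]);print("line",vx,vy,x0,y0,"res",r.max().round(2));return np.array([x0-40*vx,y0-40*vy]),np.array([x0+40*vx,y0+40*vy])
G=T["frame"][:,:,1]
L=[(half(G[r],402,411,1),r) for r in range(299,321)]
R=[(half(G[r],421,426,-1),r) for r in range(303,321)]
L2=L;print(np.round([p[0] for p in R],1))
G=S["frame"][:,:,1]
U=[(c,half(G[:,c],288+(283-c)//2,300+(283-c)//2,1)) for c in range(264,284)]
D=[(c,half(G[:,c],int(308+(292-c)*.64-3),int(308+(292-c)*.64+4),-1)) for c in range(279,292)]
print(np.round([p[1] for p in D],1))
for r in range(304,320): print(r,S["frame"][r,272:294,1], )
def pl(s,l):
    n=np.cross(ray(s,l[0])[1],ray(s,l[1])[1]);return n/np.linalg.norm(n)
def bis(s,a,b):
    n1,n2=pl(s,a),pl(s,b)
    if n1@n2<0:n2=-n2
    n=n1+n2;return n/np.linalg.norm(n), np.degrees(np.arccos(n1@n2))
nt,at=bis(T,linefit(L),linefit(R)); ns,as_=bis(S,linefit(U),linefit(D))
a=np.cross(nt,ns);a/=np.linalg.norm(a);a*=np.sign(a[0])
print("axis",a,"elev",np.degrees(np.arcsin(a[2])),"head",np.degrees(np.arctan2(a[1],a[0])),at,as_)
ct=-T["R"].T@T["t"];cs=-S["R"].T@S["t"]
p,_,_,_=np.linalg.lstsq(np.array([nt,ns,a]),np.array([nt@ct,ns@cs,0]),rcond=None)
m,e=tri(T,(417.1,291.6),S,(290.1,299.8));print("mouth tri",m,e)
q=p+a*((m-p)@a);print("proj on axis",q, proj(T,q),proj(S,q))
print("ang width exp",np.degrees(.034/np.linalg.norm(ct-m)),np.degrees(.034/np.linalg.norm(cs-m)))
# extremes of outer rim predicted from q,a
y=np.cross([0,0,1],a);y/=np.linalg.norm(y);z=np.cross(a,y)
th=np.linspace(0,2*np.pi,361)
for s in(T,S):
    P=np.array([proj(s,q+.017*(np.cos(t)*y+np.sin(t)*z)) for t in th]);print("rim pred",P.min(0),P.max(0))
E
```

```text
[423.5 424.3 424.4 424.4 424.4 424.4 424.3 424.2 423.5 423.5 423.5 423.5
 423.5 423.4 423.3 422.6 422.6 422.5]
[316.2 315.1 315.2 315.2 315.  314.5 313.6 313.4 312.4 312.2 311.4 310.5
 307.9]
304 [185 181 179 176 175 171 169 166 161 151 151 144 142 138 140 143 129 112
 108 108 142 155]
305 [180 178 175 171 170 166 154 156 154 144 142 140 136 133 130 134 134 126
 112 103 146 160]
306 [176 172 170 168 163 158 148 148 146 142 136 134 131 129 127 124 128 132
 134 137 157 165]
307 [172 168 164 161 156 151 147 144 138 134 133 129 128 125 122 122 119 125
 133 148 159 161]
308 [164 161 156 151 148 144 140 135 132 129 127 125 122 124 120 117 116 115
 112 119 132 130]
309 [157 154 149 145 140 137 134 130 128 127 125 121 122 119 116 114 111 109
 108 103  93  79]
310 [152 147 141 138 133 133 129 128 125 122 120 120 118 116 112 110 106 104
  94  82  69  56]
311 [143 139 135 132 131 129 126 124 121 119 118 116 112 111 106 106 100  89
  71  62  55  53]
312 [136 134 131 129 125 124 123 119 117 116 113 111 109 106 103  91  83  67
  57  55  54  53]
313 [130 127 127 122 122 120 120 115 114 113 109 107 
[... 602 characters left out ...]
  54  52]
line 0.18204528 -0.98329014 405.50558 309.7 res 0.42
line 0.12661152 -0.99195236 423.5341 312.6 res 1.23
line 0.8482112 -0.5296581 272.5 299.80765 res 0.31
line 0.8893913 -0.45714667 284.8 313.61603 res 2.29
axis [0.78208701 0.01189679 0.62305567] elev 38.539621016993145 head 0.871492935584686 3.5638775953415123 5.670977298910984
mouth tri [ 0.50656204 -0.19230255  0.16627776] 0.0017780832369551506
proj on axis [ 0.5062966  -0.19281878  0.1666208 ] [417.44025731 292.27323757] [290.44056287 299.90067969]
ang width exp 2.2149407587028977 2.4288177246651634
rim pred [407.66657886 286.0872902 ] [427.26711285 298.66654238]
rim pred [284.07700279 291.37137863] [296.65152957 308.55132447]
```

```bash
python3 - <<'E'
from h import *
T=pickle.load(open("top0.pkl","rb"));S=pickle.load(open("side0.pkl","rb"))
for r in range(286,324,2): print(r,T["frame"][r,402:412,1],T["frame"][r,418:432,1])
def cross(p,lv,i0,i1,falling):
    for i in (range(i0,i1)):
        a,b=float(p[i]),float(p[i+1])
        if (a>=lv>b) if falling else (a<lv<=b): return i+(a-lv)/(a-b)
def linefit(P):
    vx,vy,x0,y0=cv2.fitLine(np.array(P,np.float32),cv2.DIST_HUBER,0,.01,.01).ravel()
    r=np.abs((np.array(P)-[x0,y0])@[-vy,vx]);print("line",vx,vy,x0,y0,"res",r.max().round(2));return np.array([x0-40*vx,y0-40*vy]),np.array([x0+40*vx,y0+40*vy])
G=S["frame"][:,:,1]
D=[(cross(G[r],82,275,297,True),r) for r in range(309,317)]
U=[(c,cross(G[:,c],120,285,312,False)) for c in range(266,284)]
G=T["frame"][:,:,1]
L=[(cross(G[r],130,402,412,False),r) for r in range(303,321)]
R=[(cross(G[r],125,418,432,True),r) for r in range(305,321)]
for n in (L,R):print(np.round([p[0] for p in n],1))
for n in (U,):print(np.round([p[1] for p in n],1))
def pl(s,l):
    n=np.cross(ray(s,l[0])[1],ray(s,l[1])[1]);return n/np.linalg.norm(n)
def bis(s,a,b):
    n1,n2=pl(s,a),pl(s,b)
    if n1@n2<0:n2=-n2
    n=n1+n2;return n/np.linalg.norm(n), np.degrees(np.arccos(n1@n2))
nt,at=bis(T,linefit(L),linefit(R)); ns,as_=bis(S,linefit(U),linefit(D))
a=np.cross(nt,ns);a/=np.linalg.norm(a);a*=np.sign(a[0])
print("axis",a,"elev",np.degrees(np.arcsin(a[2])),"head",np.degrees(np.arctan2(a[1],a[0])),at,as_)
ct=-T["R"].T@T["t"];cs=-S["R"].T@S["t"]
p,_,_,_=np.linalg.lstsq(np.array([nt,ns,a]),np.array([nt@ct,ns@cs,0]),rcond=None)
for c in(ct,cs): print("exp width",np.degrees(2*np.arcsin(.017/np.linalg.norm(np.cross(c-p,a)))))
m,e=tri(T,(417.1,291.6),S,(290.1,299.8));print("mouth tri",m,e)
q=p+a*((m-p)@a);print("proj on axis",q, proj(T,q),proj(S,q))
y=np.cross([0,0,1],a);y/=np.linalg.norm(y);z=np.cross(a,y)
th=np.linspace(0,2*np.pi,361)
for s in(T,S):
    P=np.array([proj(s,q+.017*(np.cos(t)*y+np.sin(t)*z)) for t in th]);print("rim pred",P.min(0),P.max(0))
E
```

```text
286 [38 38 38 38 38 38 39 43 62 88] [144 135 118  96  72  52  42  39  39  38  38  37  39  40]
288 [ 38  38  39  39  39  40  64 101 116 115] [163 169 172 170 164 151 120  79  50  40  39  38  39  40]
290 [ 38  39  38  38  40  66 109 123 106  96] [165 171 173 175 175 171 166 151 109  62  41  39  38  38]
292 [ 39  38  38  38  46  84 133 136 109  97] [131 156 169 174 174 169 162 152 137  90  49  40  39  39]
294 [ 48  48  48  49  57  93 139 158 149 124] [ 95 102 118 133 153 157 155 145 132  94  66  61  61  61]
296 [111 112 112 113 114 127 150 169 179 182] [102 102 104 108 118 131 144 139 123 117 120 119 117 122]
298 [126 125 126 125 127 137 156 172 185 194] [178 173 169 165 162 156 141 125 124 143 153 150 146 135]
300 [127 126 125 124 127 142 160 177 189 196] [191 186 179 171 162 150 135 124 132 148 156 160 165 167]
302 [124 124 125 124 130 148 165 180 191 197] [190 183 175 168 158 145 127 113 107 107 108 111 120 125]
304 [121 121 121 123 132 153 170 183 193 199] [187 180 173 165 155 140 122 102  92  94 100 105 112 111]
306 [100 100 100 108 133 156 174 187 194 200] [185 178 171 161 150 134
[... 1179 characters left out ...]
 293.4]
line 0.094305076 -0.99554336 405.33392 311.4 res 0.29
line 0.17519167 -0.9845343 422.49524 311.4 res 0.14
line 0.8502118 -0.5264408 273.2 299.32437 res 0.23
line 0.8539001 -0.520437 287.02603 312.5 res 0.11
axis [0.76816077 0.03149907 0.6394817 ] elev 39.753182178909725 head 2.348145476211152 5.192783282713044 2.49472289370108
exp width 2.920185779937135
exp width 2.8488098168336236
mouth tri [ 0.50656204 -0.19230255  0.16627776] 0.0017780832369551506
proj on axis [ 0.5067705  -0.19123508  0.16597477] [416.46789799 291.96914373] [290.70199018 299.38069907]
rim pred [406.6884034  285.63774675] [426.30265038 298.50947696]
rim pred [284.1989119  290.98548263] [297.05597616 307.90038546]
```

```bash
python3 - <<'E'
from h import *
T=pickle.load(open("top0.pkl","rb"));S=pickle.load(open("side0.pkl","rb"))
def cross(p,lv,i0,i1,falling):
    for i in (range(i0,i1)):
        a,b=float(p[i]),float(p[i+1])
        if (a>=lv>b) if falling else (a<lv<=b): return i+(a-lv)/(a-b)
def linefit(P):
    vx,vy,x0,y0=cv2.fitLine(np.array(P,np.float32),cv2.DIST_HUBER,0,.01,.01).ravel()
    r=np.abs((np.array(P)-[x0,y0])@[-vy,vx]);print("line",vx,vy,x0,y0,"res",r.max().round(2));return np.array([x0-40*vx,y0-40*vy]),np.array([x0+40*vx,y0+40*vy])
G=S["frame"][:,:,1]
D=[(cross(G[r],82,275,297,True),r) for r in range(309,317)]
U=[(c,cross(G[:,c],120,285,312,False)) for c in range(266,284)]
L=[(407.05,293),(406.8,300),(405.9,306),(405.0,312),(404.5,316),(404.2,320)]
R=[(427.,293),(424.7,306),(424.4,308),(424.25,310),(423.9,312),(423.8,314),(423.5,316),(423.3,318),(423.,320)]
def pl(s,l):
    n=np.cross(ray(s,l[0])[1],ray(s,l[1])[1]);return n/np.linalg.norm(n)
def bis(s,a,b):
    n1,n2=pl(s,a),pl(s,b)
    if n1@n2<0:n2=-n2
    n=n1+n2;return n/np.linalg.norm(n), np.degrees(np.arccos(n1@n2))
nt,at=bis(T,linefit(L),linefit(R)); ns,as_=bis(S,linefit(U),linefit(D))
a=np.cross(nt,ns);a/=np.linalg.norm(a);a*=np.sign(a[0])
print("axis",a,"elev",np.degrees(np.arcsin(a[2])),"head",np.degrees(np.arctan2(a[1],a[0])),at,as_)
ct=-T["R"].T@T["t"];cs=-S["R"].T@S["t"]
p,_,_,_=np.linalg.lstsq(np.array([nt,ns,a]),np.array([nt@ct,ns@cs,0]),rcond=None)
for c in(ct,cs): print("exp width",np.degrees(2*np.arcsin(.017/np.linalg.norm(np.cross(c-p,a)))))
m,e=tri(T,(417.1,291.6),S,(290.1,299.8));print("mouth tri",m,e)
q=p+a*((m-p)@a);print("proj on axis",q, proj(T,q),proj(S,q))
y=np.cross([0,0,1],a);y/=np.linalg.norm(y);z=np.cross(a,y)
th=np.linspace(0,2*np.pi,361)
for s in(T,S):
    P=np.array([proj(s,q+.017*(np.cos(t)*y+np.sin(t)*z)) for t in th]);print("rim pred",P.min(0),P.max(0))
# gauge
k=lambda u,v,z:plane(T,(u,v),z)
print("foot end mid z55",k(214.2,327.6,.055))
print("rod z55",[k(u,v,.055) for u,v in((218.2,300),(217.6,305),(221.3,260),(214.8,318))])
print("handle front/rear top z66",k(214.5+205-203.,0,.066) if 0 else (k(220.6,256.6,.066),k(226,211.7,.066)))
E
```

```text
line 0.11531115 -0.9933294 405.575 307.83334 res 0.31
line 0.1430398 -0.98971695 424.20557 310.77777 res 0.22
line 0.8502118 -0.5264408 273.2 299.32437 res 0.23
line 0.8539001 -0.520437 287.02603 312.5 res 0.11
axis [0.77064851 0.03556868 0.63626704] elev 39.51402187017432 head 2.6425667349088573 2.7842230836150765 2.49472289370108
exp width 2.915593830945845
exp width 2.844144149047172
mouth tri [ 0.50656204 -0.19230255  0.16627776] 0.0017780832369551506
proj on axis [ 0.50621228 -0.19214564  0.16669262] [417.06512293 292.31324917] [290.38295286 299.57669389]
rim pred [407.27154762 286.00002572] [426.91566574 298.83552033]
rim pred [283.89259915 291.17494661] [296.72446708 308.10272529]
foot end mid z55 [0.42417523 0.18556732 0.055     ]
rod z55 [array([0.47851136, 0.17988316, 0.055     ]), array([0.46863719, 0.18066936, 0.055     ]), array([0.55801397, 0.17694574, 0.055     ]), array([0.44298001, 0.1851633 , 0.055     ])]
handle front/rear top z66 (array([0.56435908, 0.17639161, 0.066     ]), array([0.6540454 , 0.16926849, 0.066     ]))
```

```bash
cat > mv.py <<'E'
import sys,json,numpy as np
from scipy.spatial.transform import Rotation as Ro
from plant import sensors
def tool(gx,down=None):
    # R with tool x along gx, z the down-most perpendicular
    gx=np.array(gx,float);gx/=np.linalg.norm(gx);z=np.array([0,0,-1.])if down is None else np.array(down,float)
    z-=z@gx*gx;z/=np.linalg.norm(z);return np.stack([gx,np.cross(z,gx),z],1)
def delta(pos,R,pos0=None,R0=None):
    o=sensors.get_obs()
    if R0 is None:R0=Ro.from_euler('xyz',o['orientation'],degrees=True).as_matrix()
    if pos0 is None:pos0=o['tool_pos']
    print("shift cm",(R0.T@(np.array(pos)-pos0)*100).round(2),"rot",Ro.from_matrix(R0.T@R).as_rotvec().round(4))
E
python3 - <<'E'
from mv import *
R0=Ro.from_euler('xyz',[180,0,-164.6],degrees=True).as_matrix();p0=[.179,-.651,.227]
R=tool([-.9975,.0712,0]);print(R)
delta([.45,-.1,.30],R,p0,R0)
delta([.584,.1743,.15],R,p0,R0)
E
```

```text
[[-0.99746225  0.07119731  0.        ]
 [ 0.07119731  0.99746225  0.        ]
 [ 0.          0.         -1.        ]]
shift cm [-40.76  45.93  -7.3 ] rot [ 0.   -0.    0.34]
shift cm [-60.96  68.81   7.7 ] rot [ 0.   -0.    0.34]
```

Request:
move_arm(
  commands=[
    [8.7,-3.6,4.1,-1.5,0,0,0.04],
    [8.7,-7.4,8.4,-3,0,0,0.08],
    [8.7,-11.2,12.7,-4.5,0,0,0.12],
    [8.7,-15,17,-6,0,0,0.16],
    [8.7,-19,21.4,-7,0,0,0.2],
    [8.7,-23,25.8,-7,0,0,0.24],
    [8.7,-27,30.2,-7,0,0,0.28],
    [8.7,-31,34.6,-7,0,0,0.34],
  ],
)

```text
clock: 1.1
tool_pos: [0.3865, -0.233, 0.2966]
orientation: [180.0, 0.0, 175.8]
force: [0.9, -0.3, 0.4]
opening: 0.087
```

```bash
python3 - <<'E'
from mv import *
o=sensors.get_obs();print({k:np.round(v,3) for k,v in o.items()})
R=tool([-.9975,.0712,0])
delta([.584,.1743,.15],R)
E
```

```text
{'clock': np.float64(1.1), 'joint_pos': array([-5.9370e+00, -3.6360e+00, -1.9219e+01, -8.0000e-03, -7.4398e+01,
       -8.8244e+01]), 'qvel': array([ 63.168,  -6.394,  -6.13 ,   0.108,  -0.388, -90.371]), 'tau': array([ -7.556, -25.999,  29.436,   6.941,  -0.295,   2.744]), 'tool_pos': array([ 0.387, -0.233,  0.297]), 'orientation': array([1.79993e+02, 1.90000e-02, 1.75817e+02]), 'force': array([ 0.922, -0.309,  0.365]), 'moment': array([-0.083, -0.221, -0.086]), 'opening': np.float64(0.087)}
shift cm [-16.72  42.06  14.67] rot [ 0.0001  0.0003 -0.0017]
```

Request:
move_arm(
  commands=[
    [8.7,-2.1,5.3,0,0,0,0],
    [8.7,-4.2,10.6,0,0,0,0],
    [8.7,-6.3,15.9,0.5,0,0,0],
    [8.7,-8.4,21.2,1,0,0,0],
    [8.7,-10.5,26.5,2,0,0,0],
    [8.7,-12.6,31.8,3.5,0,0,0],
    [8.7,-14.7,37.1,5.5,0,0,0],
    [8.7,-16.7,42.0,8.5,0,0,0],
  ],
)

```text
clock: 2.1
tool_pos: [0.5836, 0.1743, 0.2114]
orientation: [180.0, 0.1, 176.0]
force: [0.4, -0.2, 0.0]
opening: 0.0869
```

```bash
python3 - <<'E'
from mv import *
R=tool([-.9975,.0712,0])
delta([.584,.1743,.036],R)
E
```

```text
shift cm [-2.000e-02 -1.000e-02  1.754e+01] rot [0.0007 0.0013 0.0006]
```

Request:
move_arm(
  commands=[
    [8.7,0,0,3,0,0,0],
    [8.7,0,0,6,0,0,0],
    [8.7,0,0,9,0,0,0],
    [5,0,0,11,0,0,0],
    [5,0,0,12.5,0,0,0],
    [5,0,0,13,0,0,0],
    [5,0,0,13,0,0,0],
    [5,0,0,13,0,0,0],
  ],
)

```text
clock: 3.1
tool_pos: [0.5832, 0.1725, 0.0825]
orientation: [180.0, 0.1, 175.9]
force: [0.9, -0.2, 0.2]
opening: 0.0507
```

```bash
python3 - <<'E'
from mv import *
from plant import cams
import cv2
R=tool([-.9975,.0712,0])
delta([.584,.1743,.036],R)
T=cams.snapshot("top");S=cams.snapshot("side")
def c(s,x,y,w,h,k): return cv2.resize(s["frame"][y:y+h,x:x+w,::-1],None,fx=k,fy=k,interpolation=cv2.INTER_CUBIC)
cv2.imwrite("pics/a1.png",np.hstack([c(T,170,180,100,150,4),c(S,240,120,100,150,4)]))
E
```

```text
shift cm [-0.06  0.18  4.65] rot [0.0008 0.0012 0.0002]
```

View pics/a1.png

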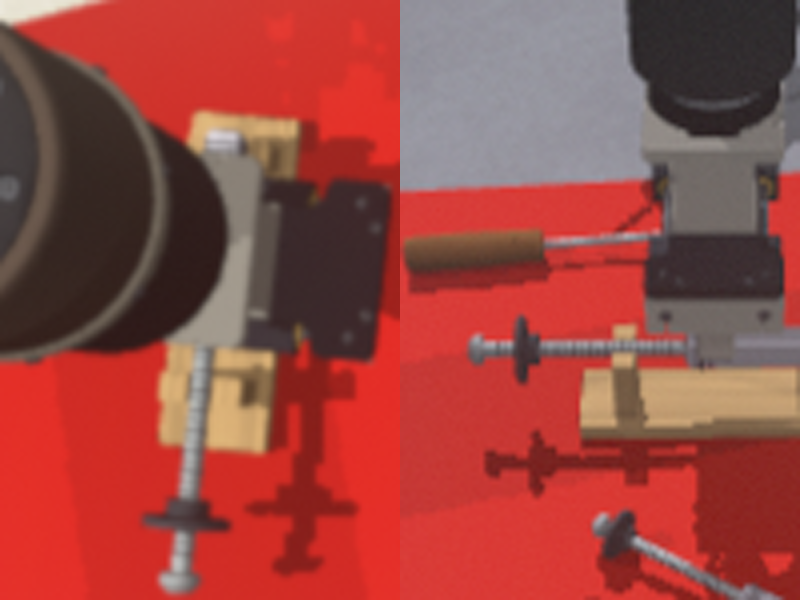

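Request:
move_arm(
  commands=[
    [5,0,0.1,1,0,0,0],
    [5,0,0.18,2,0,0,0],
    [5,0,0.18,3,0,0,0],
    [5,0,0.18,4,0,0,0],
    [5,0,0.18,4.6,0,0,0],
    [5,0,0.18,4.6,0,0,0],
    [3,0,0.18,4.6,0,0,0],
    [2.4,0,0.18,4.6,0,0,0],
  ],
)

```text
clock: 4.2
tool_pos: [0.583, 0.1742, 0.036]
orientation: [180.0, 0.0, 175.9]
force: [0.5, -0.3, -0.9]
opening: 0.0355
```

Request:
move_arm(
  commands=[
    [2.1,0,0,0,0,0,0],
    [1.8,0,0,0,0,0,0],
    [1.4,0,0,0,0,0,0],
    [1,0,0,0,0,0,0],
    [0.5,0,0,0,0,0,0],
    [0.5,0,0,0,0,0,0],
    [0.5,0,0,0,0,0,0],
    [0.5,0,0,0,0,0,0],
  ],
)

```text
clock: 5.2
tool_pos: [0.583, 0.1744, 0.0358]
orientation: [180.0, 0.0, 175.9]
force: [-1.3, 5.2, 3.4]
opening: 0.0177
```

```bash
python3 - <<'E'
from mv import *
from plant import cams
import cv2
o=sensors.get_obs();print({k:np.round(v,3) for k,v in o.items()})
T=cams.snapshot("top");S=cams.snapshot("side")
def c(s,x,y,w,h,k): return cv2.resize(s["frame"][y:y+h,x:x+w,::-1],None,fx=k,fy=k,interpolation=cv2.INTER_CUBIC)
cv2.imwrite("pics/a2.png",np.hstack([c(T,170,180,100,150,4),c(S,240,120,100,150,4)]))
E
```

```text
{'clock': np.float64(5.2), 'joint_pos': array([ 3.50210e+01,  2.48280e+01, -2.07200e+01, -7.00000e-03,
       -4.44080e+01, -1.29086e+02]), 'qvel': array([ 0.054,  0.007,  0.02 , -0.044,  0.028, -0.054]), 'tau': array([ -3.349, -53.97 ,  19.657,   5.627,  -0.553,  -0.178]), 'tool_pos': array([0.583, 0.174, 0.036]), 'orientation': array([1.79968e+02, 3.10000e-02, 1.75930e+02]), 'force': array([-1.25 ,  5.185,  3.364]), 'moment': array([1.787, 0.67 , 0.184]), 'opening': np.float64(0.018)}
```

View pics/a2.png

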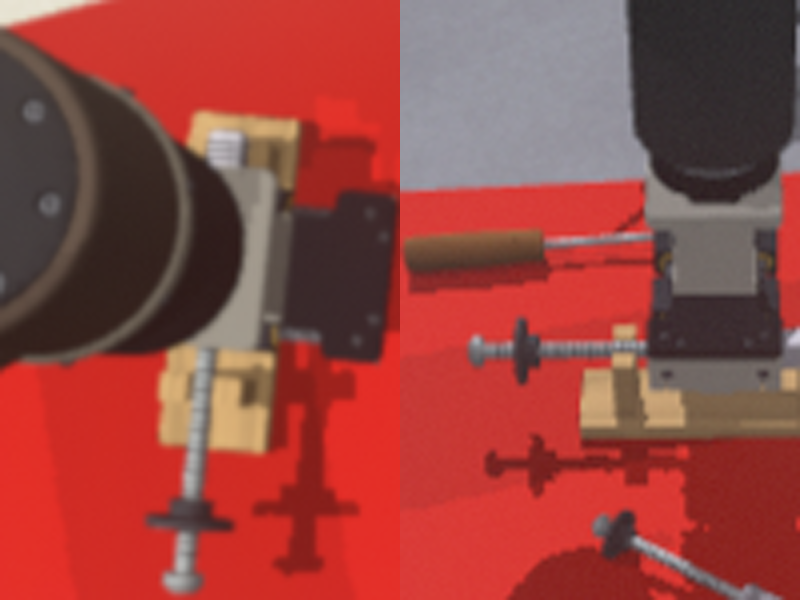

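Request:
move_arm(
  commands=[
    [0.5,0,0,-0.5,0,0,0],
    [0.5,0,0,-1.5,0,0,0],
    [0.5,0,0,-3,0,0,0],
    [0.5,0,0,-6,0,0,0],
    [0.5,0,0,-10,0,0,0],
    [0.5,0,0,-15,0,0,0],
    [0.5,0,0,-20,0,0,0],
    [0.5,0,0,-24,0,0,0],
  ],
)

```text
clock: 6.3
tool_pos: [0.5827, 0.1733, 0.2789]
orientation: [180.0, 0.1, 175.9]
force: [0.2, 1.5, -2.4]
opening: 0.0179
```

```bash
python3 - <<'E'
from mv import *
from plant import cams
import cv2
o=sensors.get_obs();print({k:np.round(v,3) for k,v in o.items()})
T=cams.snapshot("top");S=cams.snapshot("side")
def c(s,x,y,w,h,k): return cv2.resize(s["frame"][y:y+h,x:x+w,::-1],None,fx=k,fy=k,interpolation=cv2.INTER_CUBIC)
cv2.imwrite("pics/a3.png",np.hstack([c(T,140,180,130,190,3),c(S,200,90,130,190,3)]))
E
```

```text
{'clock': np.float64(6.3), 'joint_pos': array([ 3.49720e+01,  1.25650e+01, -3.61700e+00,  3.10000e-02,
       -7.37220e+01, -1.29091e+02]), 'qvel': array([ 1.0600e-01, -9.2150e+00,  2.7983e+01, -3.4200e-01, -3.8014e+01,
        1.8000e-02]), 'tau': array([-1.9700e-01, -4.9019e+01,  2.9004e+01,  7.3890e+00,  7.4600e-01,
        2.0000e-03]), 'tool_pos': array([0.583, 0.173, 0.279]), 'orientation': array([1.79962e+02, 9.40000e-02, 1.75891e+02]), 'force': array([ 0.164,  1.546, -2.411]), 'moment': array([ 0.074, -0.21 , -0.031]), 'opening': np.float64(0.018)}
```

View pics/a3.png

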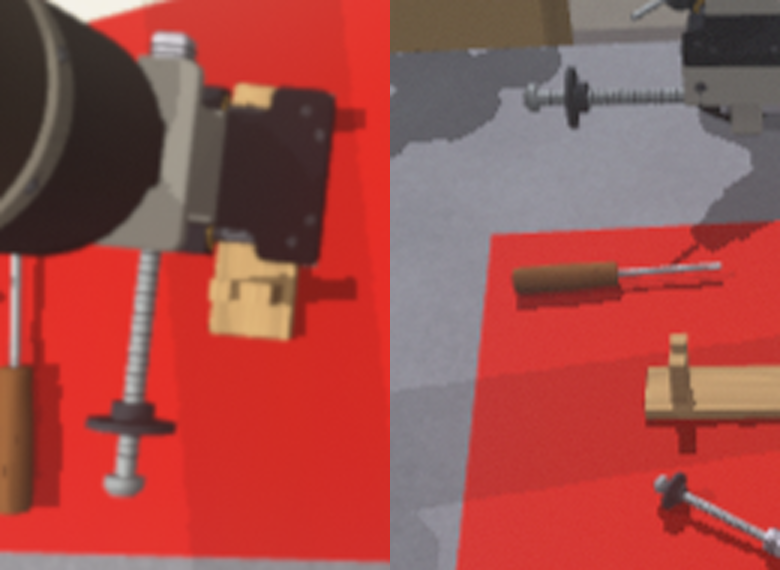

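```bash
cat > tube.py <<'E'
import numpy as np
from mv import tool
q=np.array([.5065,-.192,.1665]);a=np.array([.7706,.0356,.6363]);a/=np.linalg.norm(a)
R=tool(-a)
def tcp(s,off=0.159,oz=.019): return q+s*a+off*a+oz*R[:,2]
E
python3 - <<'E'
from mv import *
import tube
print(tube.tcp(.07),tube.R)
delta(tube.tcp(.07),tube.R)
E
```

```text
[ 0.6950471  -0.18328954  0.29755769] [[-0.77061179 -0.04614855  0.6356318 ]
 [-0.03560054  0.99893459  0.02936477]
 [-0.63630973  0.         -0.77143368]]
shift cm [-13.57 -34.84  -1.58] rot [-0.0372 -0.6808 -0.1139]
```

Request:
move_arm(
  commands=[
    [0.5,-1.7,-4.3,-0.2,-0.004,-0.085,-0.014],
    [0.5,-3.4,-8.7,-0.4,-0.009,-0.17,-0.028],
    [0.5,-5.1,-13,-0.6,-0.014,-0.255,-0.043],
    [0.5,-6.8,-17.4,-0.8,-0.018,-0.34,-0.057],
    [0.5,-8.5,-21.8,-1,-0.023,-0.425,-0.071],
    [0.5,-10.2,-26.1,-1.2,-0.028,-0.51,-0.085],
    [0.5,-11.9,-30.5,-1.4,-0.032,-0.596,-0.1],
    [0.5,-13.6,-34.8,-1.6,-0.037,-0.681,-0.114],
  ],
)

```text
clock: 7.4
tool_pos: [0.6924, -0.1846, 0.2913]
orientation: [-179.7, 39.1, -177.1]
force: [0.3, -0.4, -2.5]
opening: 0.018
```

Request:
move_arm(
  commands=[
    [0.5,0,0,0,0,0,0],
    [0.5,0,0,0,0,0,0],
    [0.5,0,0,0,0,0,0],
    [0.5,0,0,0,0,0,0],
    [0.5,0,0,0,0,0,0],
    [0.5,0,0,0,0,0,0],
    [0.5,0,0,0,0,0,0],
    [0.5,0,0,0,0,0,0],
  ],
)

```text
clock: 8.4
tool_pos: [0.6937, -0.1828, 0.2915]
orientation: [-179.8, 39.0, -177.2]
force: [-0.3, 0.2, -0.6]
opening: 0.0178
```

```bash
python3 - <<'E'
from mv import *
from plant import cams
import cv2,pickle,tube
o=sensors.get_obs();print({k:np.round(v,3) for k,v in o.items()})
delta(tube.tcp(.07),tube.R)
T=cams.snapshot("top");S=cams.snapshot("side")
pickle.dump(T,open("top1.pkl","wb"));pickle.dump(S,open("side1.pkl","wb"))
def c(s,x,y,w,h,k): return cv2.resize(s["frame"][y:y+h,x:x+w,::-1],None,fx=k,fy=k,interpolation=cv2.INTER_CUBIC)
cv2.imwrite("pics/b1.png",c(T,340,180,140,200,3))
cv2.imwrite("pics/b2.png",c(S,220,200,200,150,4))
E
```

```text
{'clock': np.float64(8.4), 'joint_pos': array([ -0.189,   4.265, -21.559,  -3.877, -25.208, -84.168]), 'qvel': array([-0.153, -0.154,  0.042, -0.037, -0.029,  0.08 ]), 'tau': array([ 4.9000e-02, -3.7028e+01,  3.0819e+01,  6.8080e+00,  2.3440e+00,
        2.3000e-02]), 'tool_pos': array([ 0.694, -0.183,  0.292]), 'orientation': array([-179.766,   39.047, -177.199]), 'force': array([-0.323,  0.242, -0.587]), 'moment': array([-0.099,  2.435, -0.012]), 'opening': np.float64(0.018)}
shift cm [-0.48 -0.06 -0.39] rot [-0.0023 -0.0082  0.0021]
```

View pics/b1.png

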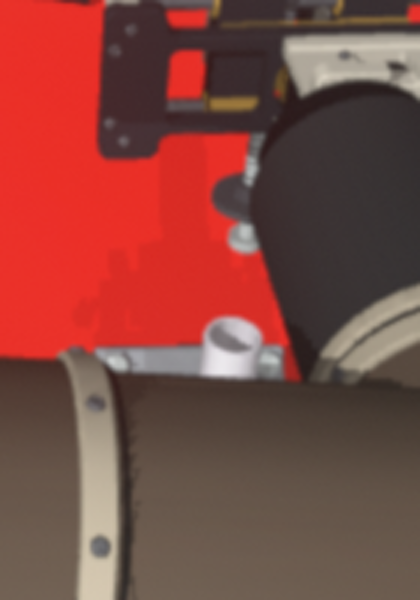

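View pics/b2.png

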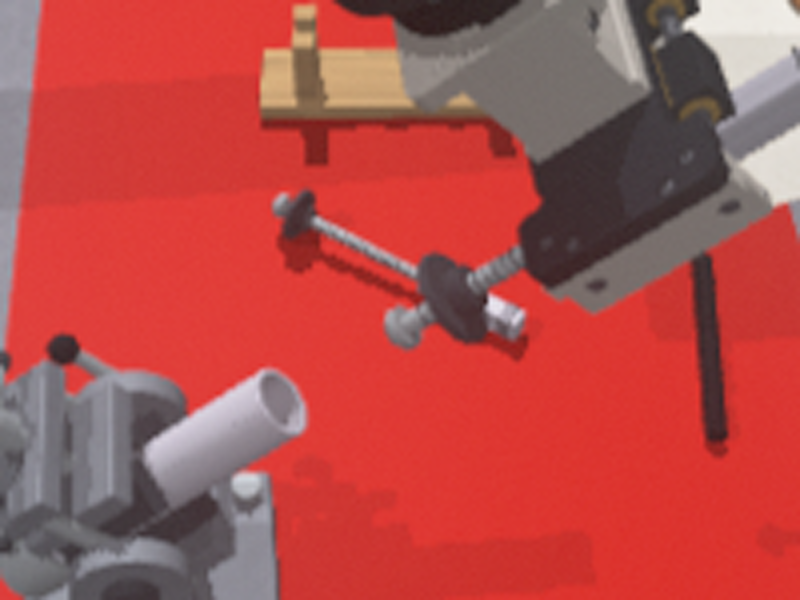

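```bash
python3 - <<'E'
from mv import *
from h import *
import tube
o=sensors.get_obs();Rm=Ro.from_euler('xyz',o['orientation'],degrees=True).as_matrix();p=o['tool_pos']
T=pickle.load(open("top1.pkl","rb"));S=pickle.load(open("side1.pkl","rb"))
im=[]
for s,(x,y,w,h) in((T,(395,215,60,90)),(S,(280,240,100,70))):
    k=6 if s is T else 8
    c=cv2.resize(s["frame"][y:y+h,x:x+w,::-1],None,fx=k,fy=k,interpolation=cv2.INTER_CUBIC)
    for d in(.159,.145,.12,.1,.08):
        u=proj(s,p+Rm@np.array([d,0,-.019]));print(d,u.round(1))
        cv2.circle(c,tuple(int(v) for v in ((u-[x,y]+.5)*k)),3,(255,0,0),-1)
    for t in(0,.02,.04,.06):
        u=proj(s,tube.q+t*tube.a)
        cv2.circle(c,tuple(int(v) for v in ((u-[x,y]+.5)*k)),3,(0,255,0),-1)
    cv2.imwrite("pics/d%d.png"%(s is T),c)
E
```

```text
0.159 [420.4 261.9]
0.145 [421.2 255.2]
0.12 [422.7 242.9]
0.1 [424.  232.8]
0.08 [425.3 222.4]
0.159 [318.8 283.2]
0.145 [325.  279.5]
0.12 [336.2 272.7]
0.1 [345.4 267.1]
0.08 [354.8 261.4]
```

View pics/d1.png

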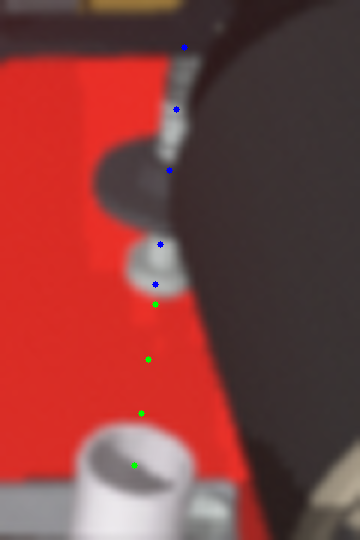

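View pics/d0.png

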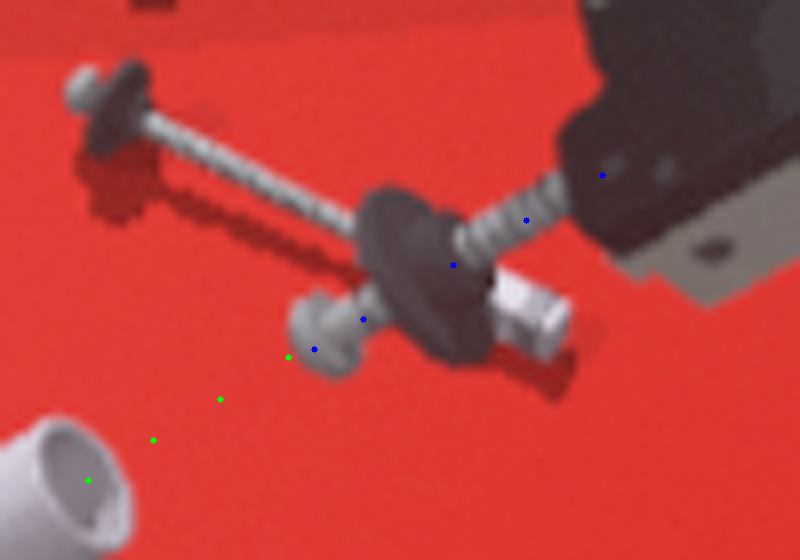

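```bash
cat > meas.py <<'E'
from mv import *
from h import *
import tube
def side(f,o,p0=.147,p1=.152,r0=.085,r1=.11):
    """perpendicular offsets (px) of red/non-red edges from predicted rod line in side image"""
    S=f;Rm=Ro.from_euler('xyz',o['orientation'],degrees=True).as_matrix();p=o['tool_pos']
    P=lambda d:proj(S,p+Rm@np.array([d,0,-.019]))
    hsv=cv2.cvtColor(S["frame"],cv2.COLOR_RGB2HSV);sat=hsv[:,:,1].astype(np.float32)
    u=P(.08)-P(.159);u/=np.linalg.norm(u);n=np.array([-u[1],u[0]]); 
    if n[1]<0:n=-n
    mm=1000/ (np.linalg.norm(P(.08)-P(.159))/.079)
    print("n",n.round(2))
    for d in list(np.arange(r0,r1,.004))+list(np.arange(.134,.166,.002)):
        c=P(d);t=np.arange(-14,14.01,.25)
        xy=(c+t[:,None]*n).astype(np.float32)
        v=cv2.remap(sat,xy[:,0].reshape(1,-1),xy[:,1].reshape(1,-1),cv2.INTER_LINEAR)[0]
        m=v<120
        i=np.where(m)[0]
        if len(i): 
            # run containing nearest to 0
            k=i[np.argmin(abs(t[i]))];a=b=k
            while a>0 and m[a-1]:a-=1
            while b<len(m)-1 and m[b+1]:b+=1
            print(round(d,3),"edges",t[a],t[b],"mid",(t[a]+t[b])/2,"w",t[b]-t[a])
        else: print(round(d,3),"none")
E
python3 - <<'E'
from meas import *
o=sensors.get_obs()
S=pickle.load(open("side1.pkl","rb"));side(S,o)
print("top");T=pickle.load(open("top1.pkl","rb"));side(T,o)
E
```

```text
n [0.52 0.85]
0.085 edges -4.0 13.5 mid 4.75 w 17.5
0.089 edges -3.5 4.75 mid 0.625 w 8.25
0.093 edges -3.25 1.75 mid -0.75 w 5.0
0.097 edges -3.25 2.0 mid -0.625 w 5.25
0.101 edges -3.5 2.25 mid -0.625 w 5.75
0.105 edges -3.5 2.0 mid -0.75 w 5.5
0.109 edges -3.75 1.75 mid -1.0 w 5.5
0.134 edges -12.5 8.75 mid -1.875 w 21.25
0.136 edges -13.75 6.25 mid -3.75 w 20.0
0.138 edges -7.75 3.25 mid -2.25 w 11.0
0.14 edges -3.75 2.25 mid -0.75 w 6.0
0.142 edges -3.5 2.0 mid -0.75 w 5.5
0.144 edges -3.5 2.0 mid -0.75 w 5.5
0.146 edges -3.75 2.0 mid -0.875 w 5.75
0.148 edges -4.25 2.5 mid -0.875 w 6.75
0.15 edges -5.5 3.75 mid -0.875 w 9.25
0.152 edges -6.0 4.5 mid -0.75 w 10.5
0.154 edges -6.0 4.75 mid -0.625 w 10.75
0.156 edges -6.25 4.75 mid -0.75 w 11.0
0.158 edges -6.0 4.25 mid -0.875 w 10.25
0.16 edges -5.25 3.5 mid -0.875 w 8.75
0.162 edges -3.75 2.0 mid -0.875 w 5.75
0.164 none
top
n [0.99 0.12]
0.085 edges -1.75 14.0 mid 6.125 w 15.75
0.089 edges -2.0 14.0 mid 6.0 w 16.0
0.093 edges -1.75 14.0 mid 6.125 w 15.75
0.097 edges -2.0 14.0 mid 6.0 w 16.0
0.101 edges -2.25 14.0 mid 5.875 w 16.25
0.105 edges -2.25 14.0 mid 5.875 w 16.25
0.109 edges -3.0 14.0 mid 5.5 w 17.0
0.134 edges -10.25 14.0 mid 1.875 w 24.25
0.136 edges -9.25 14.0 mid 2.375 w 23.25
0.138 edges -7.25 14.0 mid 3.375 w 21.25
0.14 edges -4.75 14.0 mid 4.625 w 18.75
0.142 edges -3.0 14.0 mid 5.5 w 17.0
0.144 edges -3.0 14.0 mid 5.5 w 17.0
0.146 edges -3.75 14.0 mid 5.125 w 17.75
0.148 edges -4.5 14.0 mid 4.75 w 18.5
0.15 edges -4.75 14.0 mid 4.625 w 18.75
0.152 edges -5.0 14.0 mid 4.5 w 19.0
0.154 edges -5.0 14.0 mid 4.5 w 19.0
0.156 edges -5.0 14.0 mid 4.5 w 19.0
0.158 edges -4.5 14.0 mid 4.75 w 18.5
0.16 edges -3.75 5.25 mid 0.75 w 9.0
0.162 edges -2.25 3.75 mid 0.75 w 6.0
0.164 edges 8.25 14.0 mid 11.125 w 5.75
```

```bash
python3 - <<'E'
from meas import *
o=sensors.get_obs();Rm=Ro.from_euler('xyz',o['orientation'],degrees=True).as_matrix();p=o['tool_pos']
S=pickle.load(open("side1.pkl","rb"));T=pickle.load(open("top1.pkl","rb"))
A=[];b=[]
for s,n,e in((S,np.array([.52,.85]),-.8),(T,np.array([.99,.12]),.8)):
    f=lambda y,z:proj(s,p+Rm@np.array([.155,y,-.019+z]))
    A.append([n@(f(.001,0)-f(0,0)),n@(f(0,.001)-f(0,0))]);b.append(e)
yz=np.linalg.solve(A,b);print("tip offset in tool y,z mm",yz)
tip=p+Rm@np.array([.160,yz[0]/1e3,-.019+yz[1]/1e3])
r=tube.R.T@(tip-tube.q);print("tip in tube-tool frame mm (x is -along axis)",r*1e3)
E
```

```text
tip offset in tool y,z mm [-0.657107   -2.73948174]
tip in tube-tool frame mm (x is -along axis) [-64.33993461  -0.41882335  -0.24985861]
```

Request:
move_arm(
  commands=[
    [0.5,0.5,0,0,0,0,0],
    [0.5,1.2,0,0,0,0,0],
    [0.5,2,0,0,0,0,0],
    [0.5,3,0.02,0.02,0,0,0],
    [0.5,4,0.03,0.03,0,0,0],
    [0.5,5,0.04,0.04,0,0,0],
    [0.5,5.4,0.04,0.04,0,0,0],
    [0.5,5.4,0.04,0.04,0,0,0],
  ],
)

```text
clock: 9.5
tool_pos: [0.6519, -0.1845, 0.2572]
orientation: [-179.8, 39.1, -177.2]
force: [0.0, -0.4, -0.8]
opening: 0.0178
```

```bash
cat > look.py <<'E'
from meas import *
from plant import cams
import sys
def look(n):
    o=sensors.get_obs();print({k:np.round(o[k],4) for k in('clock','tool_pos','orientation','force','moment','opening')})
    T=cams.snapshot("top");S=cams.snapshot("side")
    pickle.dump((T,S),open(n+".pkl","wb"))
    Rm=Ro.from_euler('xyz',o['orientation'],degrees=True).as_matrix();p=o['tool_pos']
    ims=[]
    for s,(x,y,w,h) in((T,(395,225,55,90)),(S,(265,240,90,90))):
        k=6;c=cv2.resize(s["frame"][y:y+h,x:x+w,::-1],None,fx=k,fy=k,interpolation=cv2.INTER_CUBIC);ims.append(c)
    cv2.imwrite("pics/"+n+".png",np.hstack(ims))
    tip=p+Rm@np.array([.160,-.0007,-.0217]);print("tip in tube mm",(tube.R.T@(tip-tube.q)*1e3).round(1))
    return o,T,S
E
python3 -c "
from look import *
o,T,S=look('e1');side(S,o)"
```

```text
{'clock': np.float64(9.5), 'tool_pos': array([ 0.6519, -0.1845,  0.2572]), 'orientation': array([-179.7617,   39.0568, -177.1977]), 'force': array([ 0.0441, -0.4491, -0.7842]), 'moment': array([-1.0870e-01,  2.4101e+00,  1.8000e-03]), 'opening': np.float64(0.0178)}
tip in tube mm [-10.3  -0.2  -0.3]
n [0.52 0.85]
0.085 edges -7.5 14.0 mid 3.25 w 21.5
0.089 edges -7.25 14.0 mid 3.375 w 21.25
0.093 edges -6.25 13.0 mid 3.375 w 19.25
0.097 edges -3.25 12.5 mid 4.625 w 15.75
0.101 edges -3.5 3.75 mid 0.125 w 7.25
0.105 edges -3.75 2.0 mid -0.875 w 5.75
0.109 edges -3.5 2.0 mid -0.75 w 5.5
0.134 edges -10.75 9.0 mid -0.875 w 19.75
0.136 edges -9.25 7.75 mid -0.75 w 17.0
0.138 edges -7.0 4.5 mid -1.25 w 11.5
0.14 edges -3.5 2.25 mid -0.625 w 5.75
0.142 edges -3.5 1.75 mid -0.875 w 5.25
0.144 edges -3.5 2.0 mid -0.75 w 5.5
0.146 edges -3.75 2.25 mid -0.75 w 6.0
0.148 edges -4.75 3.5 mid -0.625 w 8.25
0.15 edges -5.5 4.25 mid -0.625 w 9.75
0.152 edges -6.0 4.5 mid -0.75 w 10.5
0.154 edges -6.0 4.75 mid -0.625 w 10.75
0.156 edges -6.0 4.75 mid -0.625 w 10.75
0.158 edges -5.75 4.25 mid -0.75 w 10.0
0.16 edges -5.25 3.25 mid -1.0 w 8.5
0.162 edges -4.25 2.75 mid -0.75 w 7.0
0.164 edges -5.5 4.5 mid -0.5 w 10.0
```

View pics/e1.png

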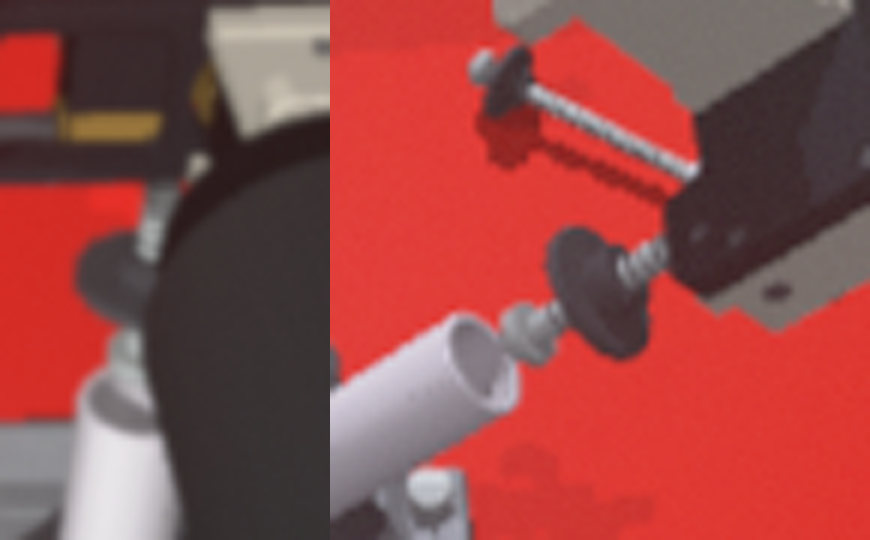

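Request:
move_arm(
  commands=[
    [0.5,0.4,0,0,0,0,0],
    [0.5,0.8,0,0,0,0,0],
    [0.5,1.2,0,0.01,0,0,0],
    [0.5,1.6,0,0.01,0,0,0],
    [0.5,2,0,0.02,0,0,0],
    [0.5,2.4,0,0.02,0,0,0],
    [0.5,2.8,0,0.02,0,0,0],
    [0.5,3,0,0.02,0,0,0],
  ],
)

```text
clock: 10.6
tool_pos: [0.6287, -0.1856, 0.238]
orientation: [-179.8, 39.0, -177.2]
force: [0.3, 0.7, -1.7]
opening: 0.0175
```

```bash
python3 -c "
from look import *
o,T,S=look('e2')"
```

```text
{'clock': np.float64(10.6), 'tool_pos': array([ 0.6287, -0.1856,  0.238 ]), 'orientation': array([-179.7677,   39.047 , -177.2034]), 'force': array([ 0.2703,  0.6998, -1.6939]), 'moment': array([-0.1129,  2.4074,  0.0213]), 'opening': np.float64(0.0175)}
tip in tube mm [20.  -0.2 -0.3]
```

View pics/e2.png

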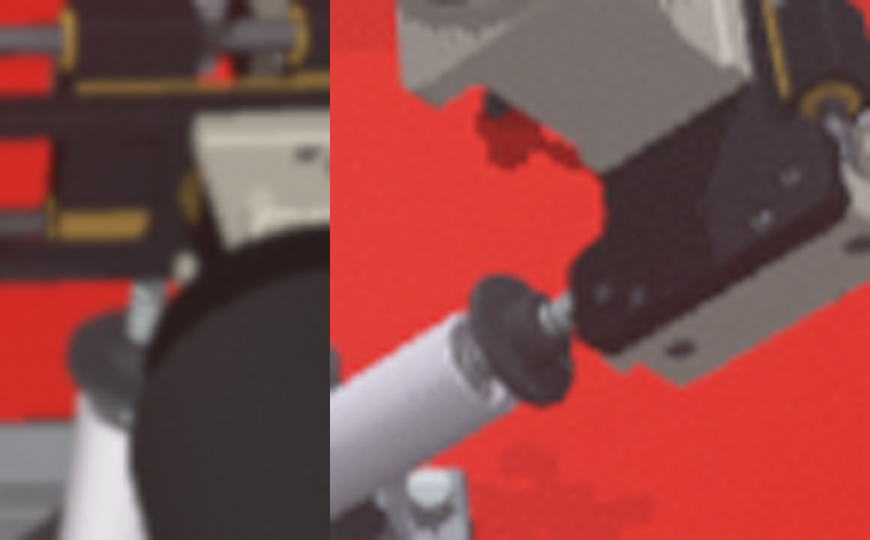

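Request:
move_arm(
  commands=[
    [0.5,0.5,0,0,0,0,0],
    [0.5,1,0,0,0,0,0],
    [0.5,1.5,0,0.01,0,0,0],
    [0.5,2,0,0.01,0,0,0],
    [0.5,2.5,0,0.02,0,0,0],
    [0.5,3,0,0.02,0,0,0],
    [0.5,3.5,0,0.02,0,0,0],
    [0.5,3.9,0,0.03,0,0,0],
  ],
)

```text
clock: 11.7
tool_pos: [0.5986, -0.1871, 0.2132]
orientation: [-179.8, 39.1, -177.2]
force: [1.7, 0.0, 0.4]
opening: 0.0178
```

```bash
python3 -c "
from look import *
o,T,S=look('e3')"
```

```text
{'clock': np.float64(11.7), 'tool_pos': array([ 0.5986, -0.1871,  0.2132]), 'orientation': array([-179.7604,   39.0552, -177.1957]), 'force': array([1.6853e+00, 8.0000e-04, 4.4360e-01]), 'moment': array([-0.1522,  1.677 , -0.0815]), 'opening': np.float64(0.0178)}
tip in tube mm [58.9 -0.3 -0.3]
```

View pics/e3.png

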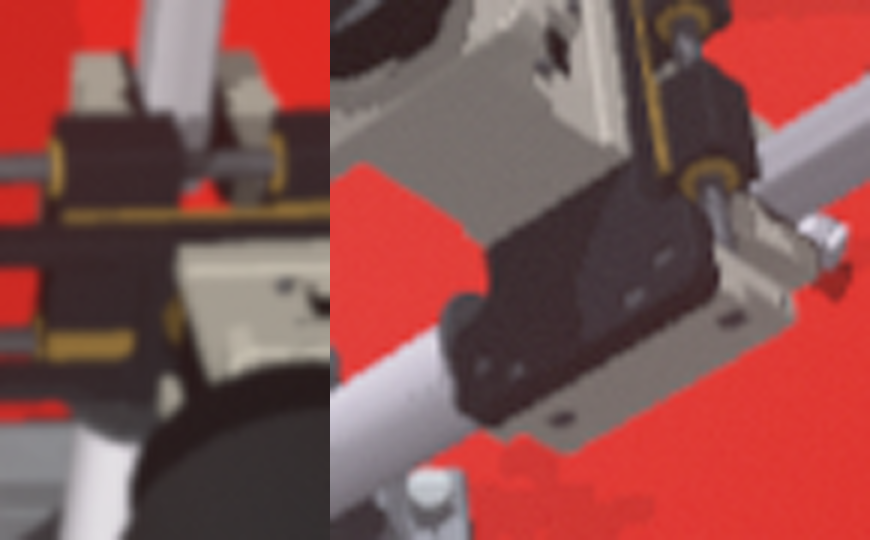

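Request:
move_arm(
  commands=[
    [0.5,0.15,0,0,0,0,0],
    [0.5,0.3,0,0,0,0,0],
    [0.5,0.45,0,0,0,0,0],
    [0.5,0.6,0,0,0,0,0],
    [0.5,0.65,0,0,0,0,0],
    [0.5,0.7,0,0,0,0,0],
    [0.5,0.75,0,0,0,0,0],
    [0.5,0.8,0,0.01,0,0,0],
  ],
)

```text
clock: 12.8
tool_pos: [0.5927, -0.1873, 0.2082]
orientation: [-179.8, 39.1, -177.2]
force: [1.6, 0.3, 0.2]
opening: 0.0178
```

Request:
move_arm(
  commands=[
    [0.5,0.05,0,0,0,0,0],
    [0.5,0.1,0,0,0,0,0],
    [0.5,0.15,0,0,0,0,0],
    [0.5,0.2,0,0,0,0,0],
    [0.5,0.25,0,0,0,0,0],
    [0.5,0.3,0,0,0,0,0],
    [0.5,0.35,0,0,0,0,0],
    [0.5,0.4,0,0,0,0,0],
  ],
)

```text
clock: 13.8
tool_pos: [0.5896, -0.1875, 0.2057]
orientation: [-179.8, 39.1, -177.2]
force: [1.1, -0.3, 0.9]
opening: 0.0177
```

Request:
move_arm(
  commands=[
    [0.5,0.05,0,0,0,0,0],
    [0.5,0.1,0,0,0,0,0],
    [0.5,0.15,0,0,0,0,0],
    [0.5,0.2,0,0,0,0,0],
    [0.5,0.25,0,0,0,0,0],
    [0.5,0.3,0,0,0,0,0],
    [0.5,0.35,0,0,0,0,0],
    [0.5,0.4,0,0,0,0,0],
  ],
)

```text
clock: 14.8
tool_pos: [0.5865, -0.1877, 0.2032]
orientation: [-179.8, 39.1, -177.2]
force: [0.9, -0.1, 1.0]
opening: 0.018
```

```bash
python3 -c "
from look import *
o,T,S=look('e4')"
```

```text
{'clock': np.float64(14.8), 'tool_pos': array([ 0.5865, -0.1877,  0.2032]), 'orientation': array([-179.7665,   39.0523, -177.2018]), 'force': array([ 0.9272, -0.0896,  0.9963]), 'moment': array([-0.1598,  1.6844, -0.0104]), 'opening': np.float64(0.018)}
tip in tube mm [74.7 -0.3 -0.3]
```

Request:
move_arm(
  commands=[
    [0.5,0.05,0,0,0,0,0],
    [0.5,0.1,0,0,0,0,0],
    [0.5,0.15,0,0,0,0,0],
    [0.5,0.2,0,0,0,0,0],
    [0.5,0.25,0,0,0,0,0],
    [0.5,0.3,0,0,0,0,0],
    [0.5,0.35,0,0,0,0,0],
    [0.5,0.4,0,0,0,0,0],
  ],
)

```text
clock: 15.9
tool_pos: [0.5834, -0.1878, 0.2007]
orientation: [-179.8, 39.1, -177.2]
force: [1.0, 0.8, 1.0]
opening: 0.018
```

Request:
move_arm(
  commands=[
    [0.5,0.05,0,0,0,0,0],
    [0.5,0.1,0,0,0,0,0],
    [0.5,0.15,0,0,0,0,0],
    [0.5,0.2,0,0,0,0,0],
    [0.5,0.25,0,0,0,0,0],
    [0.5,0.3,0,0,0,0,0],
    [0.5,0.35,0,0,0,0,0],
    [0.5,0.4,0,0,0,0,0],
  ],
)

```text
clock: 16.9
tool_pos: [0.5803, -0.1879, 0.1981]
orientation: [-179.8, 39.1, -177.2]
force: [0.6, 0.1, 1.3]
opening: 0.0176
```

Request:
move_arm(
  commands=[
    [0.5,0.05,0,0,0,0,0],
    [0.5,0.1,0,0,0,0,0],
    [0.5,0.15,0,0,0,0,0],
    [0.5,0.2,0,0,0,0,0],
    [0.5,0.25,0,0,0,0,0],
    [0.5,0.3,0,0,0,0,0],
    [0.5,0.35,0,0,0,0,0],
    [0.5,0.4,0,0,0,0,0],
  ],
)

```text
clock: 17.9
tool_pos: [0.5772, -0.1881, 0.1956]
orientation: [-179.8, 39.1, -177.2]
force: [1.1, -0.1, -0.6]
opening: 0.0178
```

```bash
python3 -c "
from look import *
o,T,S=look('e5')"
```

```text
{'clock': np.float64(17.9), 'tool_pos': array([ 0.5772, -0.1881,  0.1956]), 'orientation': array([-179.7665,   39.0516, -177.2001]), 'force': array([ 1.0874, -0.1246, -0.5723]), 'moment': array([-0.2173,  1.7224, -0.1166]), 'opening': np.float64(0.0178)}
tip in tube mm [86.7 -0.3 -0.4]
```

View pics/e5.png

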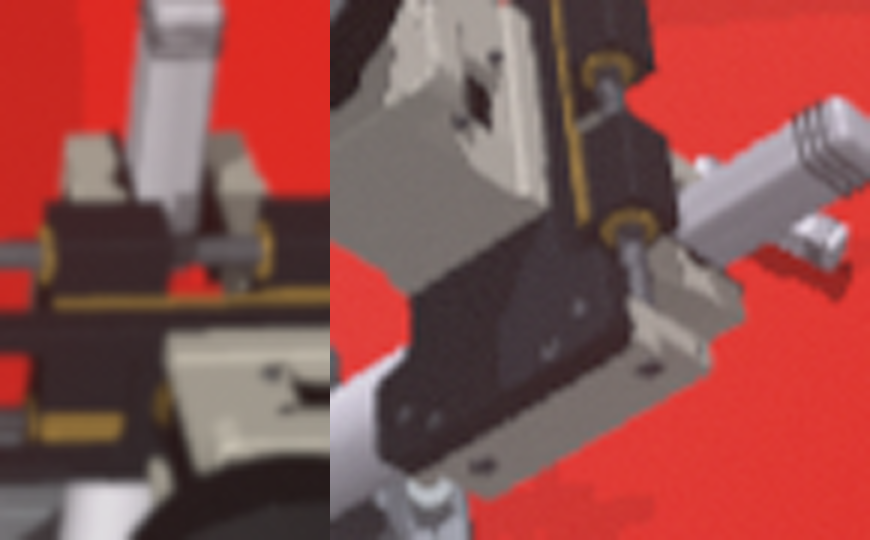

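Request:
move_arm(
  commands=[
    [0.5,0.05,0,0,0,0,0],
    [0.5,0.1,0,0,0,0,0],
    [0.5,0.15,0,0,0,0,0],
    [0.5,0.2,0,0,0,0,0],
    [0.5,0.25,0,0,0,0,0],
    [0.5,0.3,0,0,0,0,0],
    [0.5,0.35,0,0,0,0,0],
    [0.5,0.4,0,0,0,0,0],
  ],
)

```text
clock: 19.0
tool_pos: [0.574, -0.1882, 0.1931]
orientation: [-179.8, 39.1, -177.2]
force: [1.4, 0.3, 0.5]
opening: 0.0176
```

Request:
move_arm(
  commands=[
    [0.5,0.05,0,0,0,0,0],
    [0.5,0.1,0,0,0,0,0],
    [0.5,0.15,0,0,0,0,0],
    [0.5,0.2,0,0,0,0,0],
    [0.5,0.25,0,0,0,0,0],
    [0.5,0.3,0,0,0,0,0],
    [0.5,0.3,0,0,0,0,0],
    [0.5,0.3,0,0,0,0,0],
  ],
)

```text
clock: 20.0
tool_pos: [0.5719, -0.1883, 0.1914]
orientation: [-179.8, 39.1, -177.2]
force: [1.7, -0.3, 0.8]
opening: 0.0175
```

```bash
python3 -c "
from look import *
o,T,S=look('e6')"
```

```text
{'clock': np.float64(20.0), 'tool_pos': array([ 0.5719, -0.1883,  0.1914]), 'orientation': array([-179.7604,   39.074 , -177.1915]), 'force': array([ 1.6984, -0.2657,  0.8277]), 'moment': array([-0.1826,  1.3962, -0.0726]), 'opening': np.float64(0.0175)}
tip in tube mm [93.4 -0.4 -0.4]
```

View pics/e6.png

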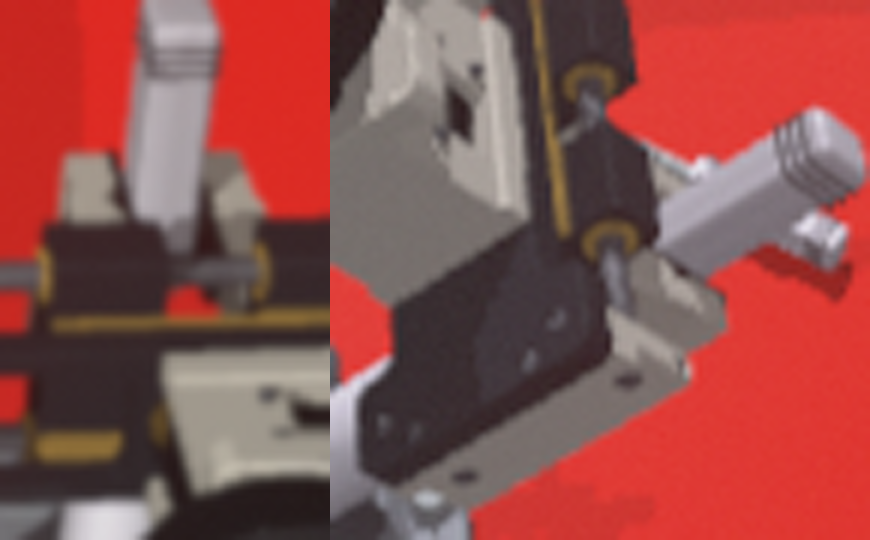

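Request:
move_arm(
  commands=[
    [0.5,0.03,0,0,0,0,0],
    [0.5,0.05,0,0,0,0,0],
    [0.5,0.08,0,0,0,0,0],
    [0.5,0.1,0,0,0,0,0],
    [0.5,0.13,0,0,0,0,0],
    [0.5,0.15,0,0,0,0,0],
    [0.5,0.15,0,0,0,0,0],
    [0.5,0.15,0,0,0,0,0],
  ],
)

```text
clock: 21.1
tool_pos: [0.5718, -0.1884, 0.1915]
orientation: [-179.7, 39.2, -177.2]
force: [4.5, 0.2, 3.8]
opening: 0.0175
```

```bash
python3 -c "
from look import *
o=sensors.get_obs();print(o['tool_pos'],o['orientation'],o['force'],o['moment'],o['tau'])
o,T,S=look('e7')"
```

```text
[ 0.5718105  -0.18843531  0.19153866] [-179.72145368   39.20493913 -177.15667439] [4.51253902 0.23869332 3.80021608] [ 0.10758876 -0.14560916  0.02349754] [ -1.32555719 -23.52285147  20.46316981   4.63179901  -0.19206039
   0.05274251]
{'clock': np.float64(21.1), 'tool_pos': array([ 0.5718, -0.1884,  0.1915]), 'orientation': array([-179.7215,   39.2049, -177.1567]), 'force': array([4.5125, 0.2387, 3.8002]), 'moment': array([ 0.1076, -0.1456,  0.0235]), 'opening': np.float64(0.0175)}
tip in tube mm [93.5 -0.5 -0.3]
```

Request:
move_arm(
  commands=[
    [0.5,0.02,0,0,0,0,0],
    [0.5,0.04,0,0,0,0,0],
    [0.5,0.06,0,0,0,0,0],
    [0.5,0.06,0,0,0,0,0],
    [0.5,0.06,0,0,0,0,0],
    [0.5,0.06,0,0,0,0,0],
    [0.5,0.06,0,0,0,0,0],
    [0.5,0.06,0,0,0,0,0],
  ],
)

```text
clock: 22.2
tool_pos: [0.5717, -0.1885, 0.1916]
orientation: [-179.7, 39.3, -177.1]
force: [6.2, 0.8, 4.7]
opening: 0.0177
```

```bash
python3 -c "
from look import *
o,T,S=look('e8')"
```

```text
{'clock': np.float64(22.2), 'tool_pos': array([ 0.5717, -0.1885,  0.1916]), 'orientation': array([-179.7048,   39.2572, -177.1411]), 'force': array([6.1606, 0.772 , 4.7258]), 'moment': array([ 0.1694, -0.4384,  0.0552]), 'opening': np.float64(0.0177)}
tip in tube mm [93.5 -0.6 -0.2]
```

View pics/e8.png

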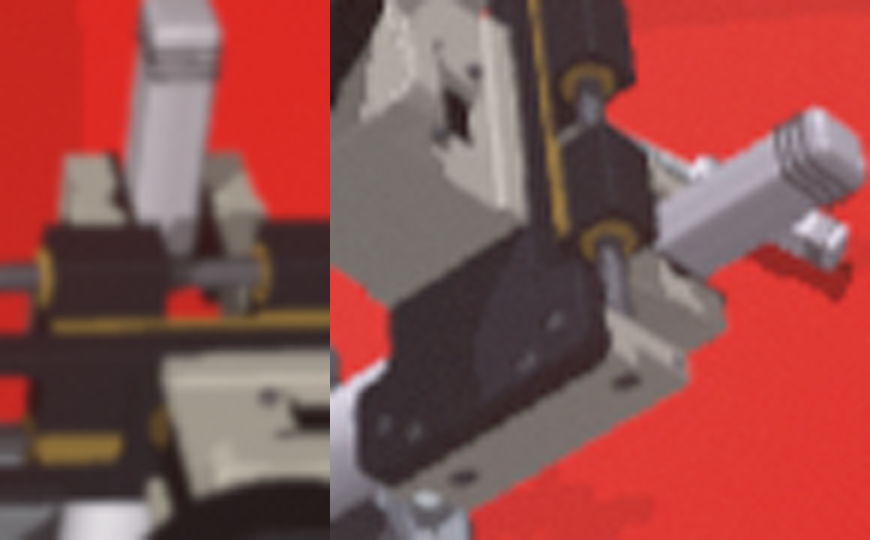

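Request:
move_arm(
  commands=[
    [0.5,-0.3,0,0,0,0,0],
    [0.5,-0.8,0,0,0,0,0],
    [0.5,-1.6,0,-0.01,0,0,0],
    [0.5,-2.8,0,-0.02,0,0,0],
    [0.5,-4.2,0,-0.03,0,0,0],
    [0.5,-5.6,0,-0.04,0,0,0],
    [0.5,-7,0,-0.05,0,0,0],
    [0.5,-8.4,0,-0.06,0,0,0],
  ],
)

```text
clock: 23.3
tool_pos: [0.6357, -0.1852, 0.2439]
orientation: [-179.8, 39.1, -177.2]
force: [0.6, 0.3, -1.7]
opening: 0.0177
```

```bash
python3 -c "
from look import *
o,T,S=look('f1')"
```

```text
{'clock': np.float64(23.3), 'tool_pos': array([ 0.6357, -0.1852,  0.2439]), 'orientation': array([-179.7649,   39.0552, -177.197 ]), 'force': array([ 0.5508,  0.3434, -1.7178]), 'moment': array([-0.0851,  2.4338, -0.0088]), 'opening': np.float64(0.0177)}
tip in tube mm [10.7 -0.2 -0.4]
```

View pics/f1.png

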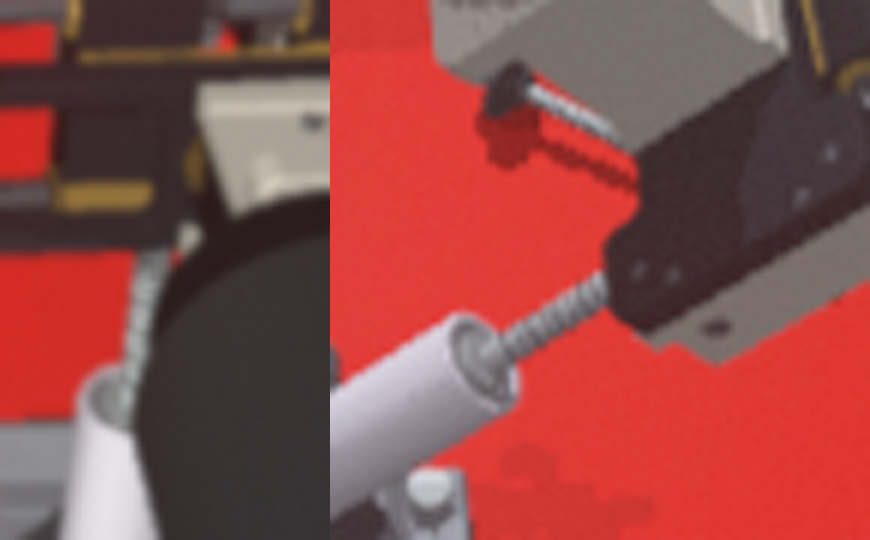

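Request:
move_arm(
  commands=[
    [0.5,-1.2,0,-0.01,0,0,0],
    [0.5,-2.5,0,-0.02,0,0,0],
    [0.5,-4,0,-0.03,0,0,0],
    [0.5,-5.5,0,-0.04,0,0,0],
    [0.5,-7,0,-0.05,0,0,0],
    [0.5,-8,0,-0.06,0,0,0],
    [0.5,-8.6,0,-0.06,0,0,0],
    [0.5,-8.8,0,-0.06,0,0,0],
  ],
)

```text
clock: 24.4
tool_pos: [0.7029, -0.1819, 0.2992]
orientation: [-179.8, 39.0, -177.2]
force: [-0.3, 0.3, -1.3]
opening: 0.0175
```

```bash
python3 -c "
from look import *
o,T,S=look('f2');side(S,o)
delta([.62,-.10,.33],tool([-1,.0,0]))"
```

```text
{'clock': np.float64(24.4), 'tool_pos': array([ 0.7029, -0.1819,  0.2992]), 'orientation': array([-179.7754,   39.0426, -177.2091]), 'force': array([-0.3274,  0.3336, -1.2863]), 'moment': array([-0.0603,  2.4847,  0.0106]), 'opening': np.float64(0.0175)}
tip in tube mm [-76.3   0.   -0.2]
n [0.52 0.85]
0.085 edges -3.25 6.25 mid 1.5 w 9.5
0.089 edges -3.5 2.25 mid -0.625 w 5.75
0.093 edges -3.25 2.0 mid -0.625 w 5.25
0.097 edges -3.5 2.0 mid -0.75 w 5.5
0.101 edges -3.5 2.0 mid -0.75 w 5.5
0.105 edges -3.75 2.0 mid -0.875 w 5.75
0.109 edges -3.75 1.75 mid -1.0 w 5.5
0.134 edges -6.5 9.5 mid 1.5 w 16.0
0.136 edges -8.0 7.75 mid -0.125 w 15.75
0.138 edges -9.75 5.75 mid -2.0 w 15.5
0.14 edges -10.75 4.0 mid -3.375 w 14.75
0.142 edges -11.0 2.25 mid -4.375 w 13.25
0.144 edges -10.75 2.25 mid -4.25 w 13.0
0.146 edges -11.75 2.25 mid -4.75 w 14.0
0.148 edges -13.25 2.5 mid -5.375 w 15.75
0.15 edges -8.25 4.25 mid -2.0 w 12.5
0.152 edges -6.5 4.5 mid -1.0 w 11.0
0.154 edges -6.5 4.75 mid -0.875 w 11.25
0.156 edges -6.5 4.75 mid -0.875 w 11.25
0.158 edges -6.0 4.25 mid -0.875 w 10.25
0.16 edges -5.25 3.5 mid -0.875 w 8.75
0.162 edges -3.75 2.0 mid -0.875 w 5.75
0.164 none
shift cm [ 4.15  8.56 -7.39] rot [0.0128 0.6812 0.0455]
```

View pics/f2.png

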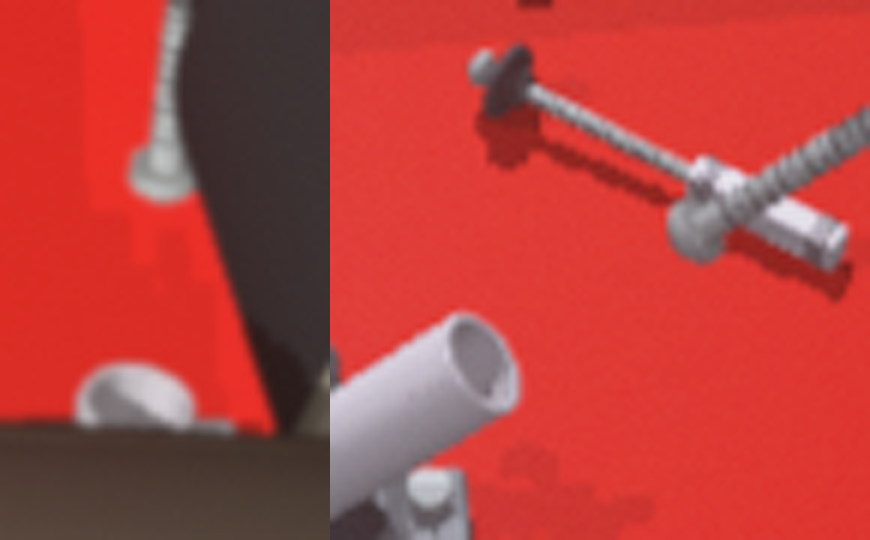

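Request:
move_arm(
  commands=[
    [0.5,0.3,0.8,-1,0.001,0.07,0.004],
    [0.5,0.8,2,-2.2,0.003,0.16,0.01],
    [0.5,1.4,3.2,-3.4,0.005,0.26,0.017],
    [0.5,2,4.4,-4.6,0.007,0.36,0.024],
    [0.5,2.6,5.6,-5.6,0.009,0.46,0.031],
    [0.5,3.2,6.8,-6.5,0.011,0.56,0.037],
    [0.5,3.8,7.9,-7.1,0.012,0.64,0.042],
    [0.5,4.1,8.5,-7.4,0.013,0.681,0.045],
  ],
)

```text
clock: 25.5
tool_pos: [0.6205, -0.0999, 0.3301]
orientation: [-180.0, -0.1, -180.0]
force: [0.7, -1.2, 0.0]
opening: 0.0179
```

Request:
move_arm(
  commands=[
    [0.5,0,0,0,0,0,0],
    [0.5,0,0,0,0,0,0],
    [0.5,0,0,0,0,0,0],
    [0.5,0,0,0,0,0,0],
    [0.5,0,0,0,0,0,0],
    [0.5,0,0,0,0,0,0],
    [0.5,0,0,0,0,0,0],
    [0.5,0,0,0,0,0,0],
  ],
)

```text
clock: 26.5
tool_pos: [0.6205, -0.1006, 0.3306]
orientation: [-180.0, 0.0, -180.0]
force: [-0.5, 0.3, -1.9]
opening: 0.0177
```

```bash
python3 -c "
from look import *
o,T,S=look('g1')
Rm=Ro.from_euler('xyz',o['orientation'],degrees=True).as_matrix();p=o['tool_pos']
print('qvel',o['qvel'].round(3))
for s in (T,S): print([proj(s,p+Rm@np.array([d,0,-.0215])).round(1) for d in(0,.05,.0645,.1,.159)])
cv2.imwrite('pics/g_side.png',cv2.resize(S['frame'][100:300,180:420,::-1],None,fx=3,fy=3,interpolation=cv2.INTER_CUBIC))
cv2.imwrite('pics/g_top.png',cv2.resize(T['frame'][150:350,300:500,::-1],None,fx=3,fy=3,interpolation=cv2.INTER_CUBIC))
"
```

```text
{'clock': np.float64(26.5), 'tool_pos': array([ 0.6205, -0.1006,  0.3306]), 'orientation': array([-1.799751e+02,  3.230000e-02, -1.799760e+02]), 'force': array([-0.5497,  0.3498, -1.8605]), 'moment': array([-0.052 , -0.0545, -0.0256]), 'opening': np.float64(0.0177)}
tip in tube mm [ -85.9   92.7 -169.8]
qvel [ 0.063  0.029  0.043  0.039 -0.024  0.115]
[array([378.9, 212.6]), array([378.4, 248.3]), array([378.2, 258.7]), array([377.9, 284.4]), array([377.3, 327.6])]
[array([351.8, 184.2]), array([321.6, 185.7]), array([312.8, 186.2]), array([291.3, 187.3]), array([255.2, 189.1])]
```

View pics/g_side.png

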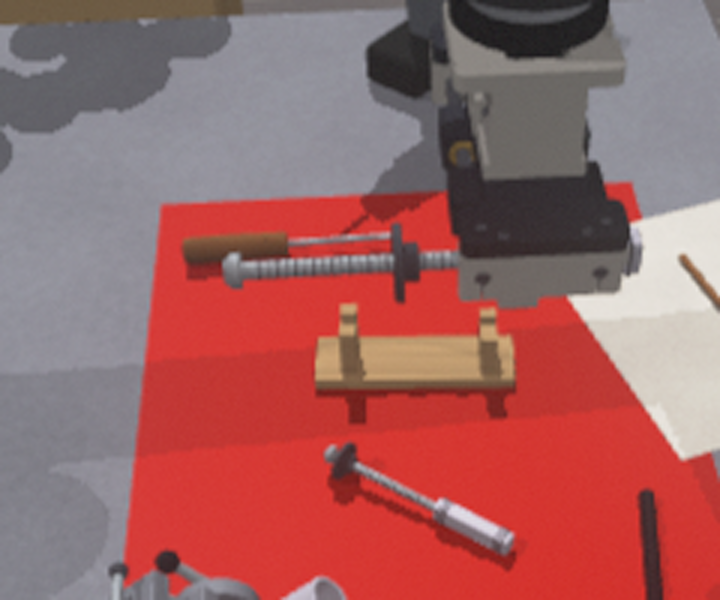

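View pics/g_top.png

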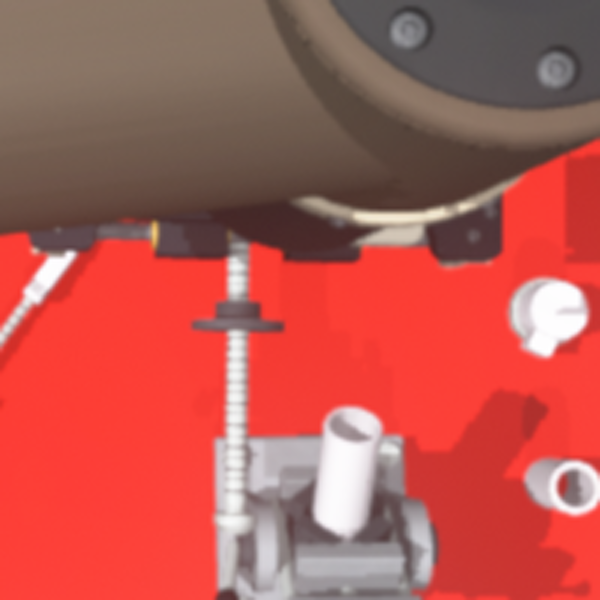

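```bash
python3 -c "
from plant import job,sensors
print(job.close_job()); o=sensors.get_obs(); print(o['clock'],o['tool_pos'],o['opening'])"
```

```text
the job is handed in; nothing more can be done
None
the job is handed in; nothing more can be done
```

I took the larger gauge out of the wooden rest by its handle and slid it foot first down the tube until the foot touched bottom. Then I drew it right out and handed the job in at about 26.5 s, with the gauge held level in the gripper about 0.35 m up. No verdict was reported.

- **Touching bottom:** the foot stopped about 93.5 mm below the mouth. The arm stopped advancing while the push rose from about 2 N (the collar's friction) to about 8 N, well under the 40 N limit. I held it there for about 1 s.
- **Collar reading:** the final pictures give about 93 mm (side camera) and about 91 mm (top camera). The top figure is a rougher read, about 2.5 mm short of the stop depth; the side figure agrees with it within 1 mm. The limit is 3 mm.
- **Final hold:** the arm was still and the tool was level to within 0.1 degree. The side picture shows the rod level too. The tip was clear of the vice, and the finger opening stayed at about 17.7 mm on the handle.
- **Gauge in the grip:** its tip was in the same place relative to the gripper before insertion and after withdrawal, so it did not slip.
- **Other things on the bench:** the screwdriver, offcut and adapter look untouched in the last pictures. The part of the marker in view also looks unmoved. I checked these only by eye.

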